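# Lay out par-baked rolls and load the food warmer

### The job

Spread the heaped rolls on the tray into one even layer, none on top of another and a finger's width (about 15 mm) clear between any two, and only then slide the tray between the guide rails under the low warmer hood until it is fully home against the back stop. The scraper that lies in the way belongs in its pocket: slide it in flat, blade first, until it is fully home. Once the tray is home, with the rolls still spread out, throw the red switch on the hood fully over to on; leave the bottles, salt shaker, ticket block, label roll and basket where they stand.

Things in the scene. Friction and masses are not known exactly. Their poses are not given: they have to be found in the camera images.
- warmer: Strip food warmer, fixed: a low stainless hood 236 mm long (x) by 252 mm wide (y) on four legs, 58 mm clear below it, top 110 mm up. Origin: on the table under the hood's middle; +x is the way a tray slides in. A stop bar across the back has its face at x = +112 mm, so a tray that is fully home has its origin at x = +2 mm, y = 0 (+-4 mm) in this frame
- warmer_mouth (a point): On the table in the middle of the warmer's mouth, under the hood's front edge (warmer x = -118 mm). Two guide rails 26 mm high run along x from here to the stop, inner faces at y = +-96 mm; before them flared lips, from x = -119 to -161 mm, widen the entry to +-110 mm. Axes as the warmer's
- heat_switch (a joint): Red toggle lever on the hood's top: 0 is off (leaning 0.5 rad toward the warmer's -x, the mouth), 1.0 is fully on (leaning 0.5 rad toward +x). It stays where it is left; a push of a few N at the tip toward the warmer's +x throws it. Its pivot is at warmer x = -60 mm, y = 0, z = 137 mm, 55 mm from the tip; it stands on a control box 72x90 mm whose top is 133 mm above the table
- heat_switch_tip (a point): The end of the red toggle lever; moves with the lever
- tray: Loose aluminium tray, 220 mm long (x), 184 mm wide (y), floor and walls 3 mm thick, walls 26 mm high, about 0.4 kg. Origin: centre of its underside; +x is the leading edge, which enters the warmer first. A straight black bar handle runs along -x from the rear wall: grip part x = -150 to -284 mm, 16 mm wide (y), 18 to 38 mm above the table. It slides on the table
- scraper: Loose bench scraper lying flat, 0.13 kg: black bar handle 24 mm wide (x), 84 mm long (y), 30 mm high, and a flat steel blade 80 mm wide (y), 3 mm thick, level with the handle's underside, reaching to x = +62 mm. Origin: centre of the handle's underside; +x points from the handle to the blade's edge
- scraper_edge (a point): Middle of the scraper blade's front edge, 62 mm from the handle's middle
- pocket: Scraper pocket, a low stainless sleeve screwed to the table. Origin: on the table, middle of its open mouth; +x points in. The slot lies on the table: 9 mm high, cheeks at y = +-43.5 mm from x = +4 mm on, closed at x = +54 mm; its front lip, bent up a little, reaches x = -4 mm, 16 mm high. The scraper is fully home when its handle meets this lip: its origin is then at x = -16 mm, y = 0
- roll_1_mid (a point): Middle of par-baked bread roll 1: a rigid flattened ball, 44 mm across (widest 15 mm above its base) and 30 mm high, 30 g, with flat base and top 26 mm across; this point is 15 mm above the base
- roll_2_mid (a point): Middle of par-baked bread roll 2: a rigid flattened ball, 44 mm across (widest 15 mm above its base) and 30 mm high, 30 g, with flat base and top 26 mm across; this point is 15 mm above the base
- roll_3_mid (a point): Middle of par-baked bread roll 3: a rigid flattened ball, 44 mm across (widest 15 mm above its base) and 30 mm high, 30 g, with flat base and top 26 mm across; this point is 15 mm above the base; absent in some runs
- roll_4_mid (a point): Middle of par-baked bread roll 4: a rigid flattened ball, 44 mm across (widest 15 mm above its base) and 30 mm high, 30 g, with flat base and top 26 mm across; this point is 15 mm above the base; absent in some runs
- roll_5_mid (a point): Middle of par-baked bread roll 5: a rigid flattened ball, 44 mm across (widest 15 mm above its base) and 30 mm high, 30 g, with flat base and top 26 mm across; this point is 15 mm above the base; absent in some runs
- roll_6_mid (a point): Middle of par-baked bread roll 6: a rigid flattened ball, 44 mm across (widest 15 mm above its base) and 30 mm high, 30 g, with flat base and top 26 mm across; this point is 15 mm above the base; absent in some runs
- squeeze_bottle: A clear squeeze bottle, 50 mm across and 196 mm tall, behind the work; a bystander, to be left alone. Origin: centre of its underside
- sauce_bottle: A dark sauce bottle with a red cap, 66 mm across and 165 mm tall, behind the work; a bystander, to be left alone. Origin: centre of its underside
- salt_shaker: A glass salt shaker, 44 mm across and 90 mm tall, near the front edge; a bystander, to be left alone. Origin: centre of its underside
- ticket_block: An aluminium ticket holder block, 32x92x30 mm, near the front edge on the left; a bystander, to be left alone. Origin: centre of its underside
- label_roll: A roll of white labels, 62 mm across and 28 mm high, lying at the back; a bystander, to be left alone. Origin: centre of its underside
- bread_basket: A black basket with a paper liner, 250x133x118 mm, at the left; a bystander, to be left alone. Origin: centre of its underside

How it is judged:
By the outcome, as a careful person would: the job done as asked, in the order asked, and still so for the second after the job is handed in, with the robot touching nothing.
Of roll_3, roll_4, roll_5, roll_6 only 2 to 4 are there at a start; the rules pass over those that are not, and their reading is None.
At some moment in a run one of scraper may be knocked a few centimetres aside while the robot is not near it.
Once in a run the grip may slacken for a moment while it holds something.
It also fails if it takes over 210 s, if anything falls off the work surface, if the arm or the gripper's body presses on something with over 40 N, if the wrist force passes 120 N, or if a joint passes its speed limit or range.

### The arm

A 7-joint arm with a two-finger parallel gripper is mounted at the origin on a cart in front of the work surface, level with it; the furniture and walls round the work are solid. World frame = base frame: x ahead of the robot, y to its left, z up, the work surface at z = 0. Lengths are in m, angles in rad, forces in N, time in s.
With the tool pointing down it reaches from about 0.35 to 0.9 m from the base axis. Payload 19.9 kg.
Tool frame: the origin (TCP) lies between the finger pads; the fingertips stand 17 mm ahead of it and the grasp point (between the pads) lies 2 mm behind it (r.nose_length is the distance from the TCP to the fingertips, in m); z points along the fingers, y is the line along which they close (so a half turn about z gives the same grasp; the last joint's range is limited). The gripper opens to 94 mm and grips with 3 to 60 N. Pads are 16 mm wide; open, the fingers measure 119 mm over their backs; the gripper's body (75 mm by 177 mm) begins 78 mm behind the grasp point.
Start: joints at [-1.238, 0.417, -0.01, 1.614, 0.005, 1.111, -0.053], TCP at [0.228, 0.582, 0.222] pointing down, gripper open.
Joint ranges: [-2.81, 2.81], [-0.39, 2.02], [-1.27, 1.25], [0.06, 2.57], [-1.19, 4.33], [0.19, 2], [-2.82, 2.82]. Speed limits (rad/s): [1.89, 1.89, 2.39, 2.39, 3.01, 3.01, 3.01].

### API

Orientations are given as a unit quaternion [w, x, y, z].
In Python, from cell import get_obs, camera, workorder, find_in, r gives the robot as it stands.
- The arm moves only by the tool step_arm, never from a script. Its argument "steps" is a list of rows, each a list of 3 entries, a list of its own where there are three numbers: the shift along the tool's x, y, z in cm, then the turn about the tool's z in rad, then the opening, from -1 (shut) to 1 (fully open). A call has 1 to 8 rows; each row is the pose to reach, as a shift and turn from the pose commanded when the call began, along the tool's axes at that moment; what a row does not reach only later rows make up. A row lasts 1/10 s, in which the tool goes at most 50 mm and 8.59 degrees, less where a joint would pass 70% of its speed; a pose out of reach is approached as far as the arm can. A call with a gripper value outside its range is refused whole. The fingers move at their own pace and stop on an object; "squeeze" is the grip in N (left out, the last holds). Time passes only in rows, so rows that repeat a pose let the fingers close. It gives the time, the measured TCP pose, the force, the opening and the grip force at its end, in the units of the state.
- get_obs(): the state, without advancing time (a new reading comes with each control period).
- camera(name): name is "side" or "top"; returns a dict with "img" (420x560x3 uint8, blue, green, red), "range_z" (420x560 float32, m along the optical axis (not along the pixel's ray), 0 where there is no reading), "intrinsics" (3x3 intrinsics, pixels), "rvec" (rotation vector, rad) and "tvec" (3), from world to camera coordinates, as OpenCV has them. Camera axes: x right, y down, z forward; pixel columns grow to the right and rows downward; lengths in m; the calibration is good to about 2 mm. A picture is of the moment at which its call begins.
- workorder.close_job(): hands the job in; it is judged then, once.
Trained networks look in a picture, given as the dict that the camera call returned (one of the last four; its "shot" number tells which), for a name from the list of things; names that differ only in an ending like _2 or _b are one class to them, and where a whole thing is asked for, a point or a joint stands for the part that bears it (a point fixed in the world has none). Each returns a list of dicts, best first, with "confidence" (0 to 1); they miss things now and then, are a little off and sometimes report something else, mostly with a low value. They report only what shows in the picture. A call takes as long as a camera call.
- find_in(picture, name): "point" ([x, y, z] in m, in the coordinates of the camera as it stood for that picture, good to about 4 mm: the middle of the surface that is visible of it).
The state is a dict: "time": time; "joints": joint angles; "dq": joint speeds; "effort": joint torques, N m; "eef_pos": TCP position; "tcp_rot": TCP orientation; "contact_force": force on the tool from outside, world axes, zero at the start; "wrist_torque": the same for the moment, N m; "grip_width": finger opening in m; "grip_force": force on a finger pad.
Only numpy, scipy, OpenCV 4.12 (cv2) and the standard library are available. Lean on these libraries where they do the work, as an engineer would, in place of code of your own. Each camera call takes 0.05 s, during which the arm holds its last target. There are 200 camera calls.

## Working session

There is one attempt and no reset: what is moved stays moved. The work goes in short steps, Python scripts to look and compute and a tool call to move; the robot and the scene stay as the last step left them, time stands still between calls to the robot, and variables do not carry over. Pictures are saved under pics/ and viewed, at most 14 in all, crops included, and the job is handed in when it is done.

Besides the shell and the picture viewer there is one more tool, called after ">>>" by a JSON object that holds its "method" and its "body", one argument or row to a line. step_arm: Moves the arm, as the interface text tells. Its arguments: {"type":"object","properties":{"steps":{"type":"array","items":{"type":"array"}},"squeeze":{"type":"number"}},"required":["steps"]}

```bash
ls; mkdir -p pics; cat > h.py <<'E'
import numpy as np, cv2
from cell import get_obs, camera, workorder, find_in, r
def c2w(c,p):
    R=cv2.Rodrigues(np.array(c["rvec"],float))[0]
    return R.T@(np.array(p,float).reshape(3)-np.array(c["tvec"],float).reshape(3))
def px2w(c,u,v,z=None):
    K=np.array(c["intrinsics"]); 
    d=c["range_z"][int(v),int(u)] if z is None else 1
    ray=np.array([(u-K[0,2])/K[0,0],(v-K[1,2])/K[1,1],1.])
    if z is None: return c2w(c,ray*d)
    o=c2w(c,[0,0,0]); q=c2w(c,ray)-o
    return o+q*(z-o[2])/q[2]
def w2px(c,p):
    return cv2.projectPoints(np.array([p],float),np.array(c["rvec"],float),np.array(c["tvec"],float),np.array(c["intrinsics"],float),None)[0].ravel()
def cloud(c):
    K=np.array(c["intrinsics"]); d=c["range_z"]; v,u=np.mgrid[:d.shape[0],:d.shape[1]]
    P=np.stack([(u-K[0,2])/K[0,0]*d,(v-K[1,2])/K[1,1]*d,d],-1)
    R=cv2.Rodrigues(np.array(c["rvec"],float))[0]
    W=(P-np.array(c["tvec"],float).reshape(3))@R
    W[d<=0]=np.nan
    return W
E
python3 - <<'E'
from h import *
o=get_obs(); print(o["time"],o["eef_pos"],o["tcp_rot"],o["grip_width"])
for n in ["top","side"]:
    c=camera(n); cv2.imwrite(f"pics/{n}0.png",c["img"])
    print(n,c2w(c,[0,0,0]))
    for k in ["warmer","heat_switch_tip","tray","scraper","scraper_edge","pocket","roll_1_mid","salt_shaker","ticket_block","bread_basket"]:
        for f in find_in(c,k)[:7]: print(k,round(f["confidence"],2),c2w(c,f["point"]).round(3))
E
```

```text
pics
0.0 [0.2280813  0.5815133  0.22182211] [-7.41527164e-05  1.85795804e-01  9.82588181e-01 -6.16833394e-04] 0.09395702393906084
top [0.19036991 0.05456509 1.73961552]
warmer 0.64 [ 0.504 -0.485  0.11 ]
tray 0.86 [0.457 0.083 0.004]
scraper 0.87 [ 0.501 -0.19  -0.002]
scraper_edge 0.78 [ 0.497 -0.191  0.003]
pocket 0.83 [0.678 0.31  0.011]
pocket 0.16 [0.455 0.083 0.004]
salt_shaker 0.63 [ 0.327 -0.188  0.079]
ticket_block 0.64 [0.343 0.389 0.011]
bread_basket 0.87 [0.485 0.607 0.045]
bread_basket 0.16 [0.455 0.079 0.001]
side [ 0.24606058 -1.22481255  1.32020919]
heat_switch_tip 0.64 [ 0.512 -0.421  0.172]
heat_switch_tip 0.22 [ 0.498 -0.196  0.001]
tray 0.87 [0.461 0.086 0.007]
scraper 0.86 [ 0.498 -0.198  0.003]
scraper 0.43 [ 0.517 -0.421  0.174]
scraper_edge 0.56 [ 0.493 -0.197  0.005]
pocket 0.63 [0.681 0.302 0.011]
roll_1_mid 0.46 [0.444 0.036 0.025]
roll_1_mid 0.38 [ 0.506 -0.531  0.11 ]
salt_shaker 0.65 [ 0.332 -0.208  0.053]
ticket_block 0.66 [0.351 0.387 0.018]
bread_basket 0.81 [0.484 0.606 0.05 ]
bread_basket 0.74 [ 0.503 -0.529  0.11 ]
bread_basket 0.67 [ 0.513 -0.418  0.174]
```

View pics/top0.png

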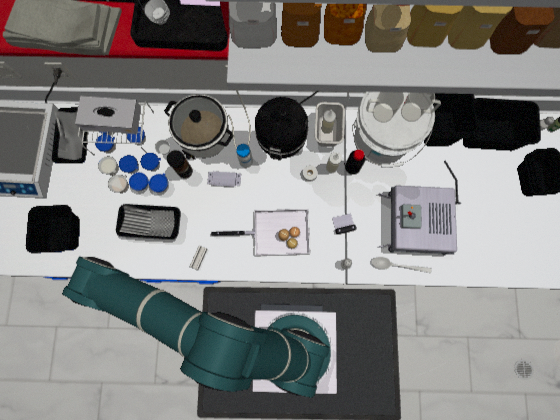

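View pics/side0.png

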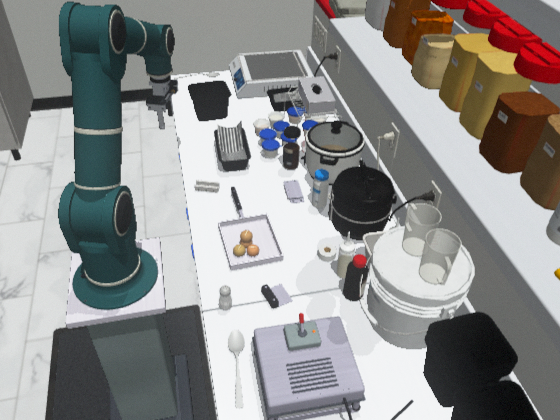

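Both views agree: the tray is at top px (281,232) with its handle toward +y and 3–4 rolls heaped on its robot side. The scraper is at (344,225), the warmer at (424,219) and the pocket at (224,179). Next I'll crop and measure.

```bash
python3 - <<'E'
from h import *
t=camera("top"); s=camera("side")
a=cv2.resize(t["img"][160:280,180:480],None,fx=2.6,fy=2.6,interpolation=cv2.INTER_CUBIC)
b=cv2.resize(s["img"][170:320,190:310],None,fx=3.5,fy=3.5,interpolation=cv2.INTER_CUBIC)
cv2.imwrite("pics/t1.png",a); cv2.imwrite("pics/s1.png",b)
print(t["intrinsics"],s["intrinsics"])
for n,c in (("top",t),("side",s)):
    W=cloud(c); hsv=cv2.cvtColor(c["img"],cv2.COLOR_BGR2HSV)
    # rolls: brown pixels in the tray zone
    z=W[...,2]; m=(abs(W[...,0]-.45)<.13)&(abs(W[...,1]-.08)<.14)&(hsv[...,1]>90)
    k,l,st,ce=cv2.connectedComponentsWithStats(m.astype(np.uint8))
    for i in range(1,k):
        if st[i,4]>5: print(n,"roll blob",st[i],W[l==i].mean(0).round(3),"zmax",z[l==i].max().round(3))
    # handles : dark
    for nm,x,y,rr in (("handle",.45,.30,.13),("scrap",.5,-.19,.09)):
        m=(np.hypot(W[...,0]-x,W[...,1]-y)<rr)&(hsv[...,2]<70)&(z>.003)&(z<.06)
        P=W[m]; 
        if len(P)>5:
            rect=cv2.minAreaRect(P[:,:2].astype(np.float32)*1000); print(n,nm,len(P),rect,P[:,2].mean().round(3))
    m=(abs(W[...,0]-.5)<.2)&(abs(W[...,1]+.48)<.2)&(z>.1)&(z<.118)
    P=W[m]; print(n,"hood",len(P),cv2.minAreaRect(P[:,:2].astype(np.float32)*1000),P[:,2].mean())
    m=(abs(W[...,0]-.5)<.2)&(abs(W[...,1]+.48)<.2)&(z>.125)&(z<.14)
    P=W[m]; print(n,"box",len(P),cv2.minAreaRect(P[:,:2].astype(np.float32)*1000),P[:,2].mean())
    m=(abs(W[...,0]-.68)<.1)&(abs(W[...,1]-.31)<.1)&(z>.006)&(z<.03)
    P=W[m]; 
    if len(P)>5: print(n,"pocket",len(P),cv2.minAreaRect(P[:,:2].astype(np.float32)*1000),P[:,2].mean())
E
```

```text
[[429.67056033   0.         279.40201352]
 [  0.         429.67056033 202.1564841 ]
 [  0.           0.           1.        ]] [[521.7421933    0.         280.34625132]
 [  0.         521.7421933  211.98305089]
 [  0.           0.           1.        ]]
top roll blob [279 227  21  14 160] [0.449 0.033 0.045] zmax 0.07
top roll blob [287 238  10  10  73] [0.412 0.019 0.03 ] zmax 0.044
top handle 111 ((445.15386962890625, 276.40765380859375), (15.542186737060547, 131.2799835205078), 3.5374791622161865) 0.037
top scrap 94 ((472.83282470703125, -196.49295043945312), (22.322084426879883, 79.34127807617188), 14.58830451965332) 0.029
top hood 3374 ((510.6719970703125, -491.7512512207031), (237.60610961914062, 252.4022216796875), 88.34376525878906) 0.1096855765424858
top box 392 ((511.354248046875, -431.4393310546875), (90.08213806152344, 73.55194091796875), 1.2706066370010376) 0.13246102749134248
top pocket 427 ((680.625, 308.8721923828125), (196.45872497558594, 197.5594940185547), 0.6556304693222046) 0.011644074108879469
side roll blob [241 231  11  10  79] [0.443 0.042 0.058] zmax 0.068
side roll blob [234 242  25  14 219] [0.437 0.01  0.028] zmax 0.039
side handle 41 ((443.2994079589844, 271.28533935546875), (8.965587615966797, 120.02338409423828), 2.983384370803833) 0.037
side scrap 126 ((474.52154541015625, -203.70152282714844), (21.47283172607422, 77.3241958618164), 16.03775405883789) 0.024
side hood 6609 ((512.7322998046875, -493.577392578125), (238.8033447265625, 252.97886657714844), 88.22059631347656) 0.11086004527594774
side box 723 ((514.4376220703125, -434.391845703125), (78.10470581054688, 90.38130187988281), 87.81209564208984) 0.13372712874444515
side pocket 432 ((679.1388549804688, 308.4237060546875), (196.06512451171875, 194.80181884765625), 89.06291961669922) 0.011598930237609151
```

View pics/t1.png

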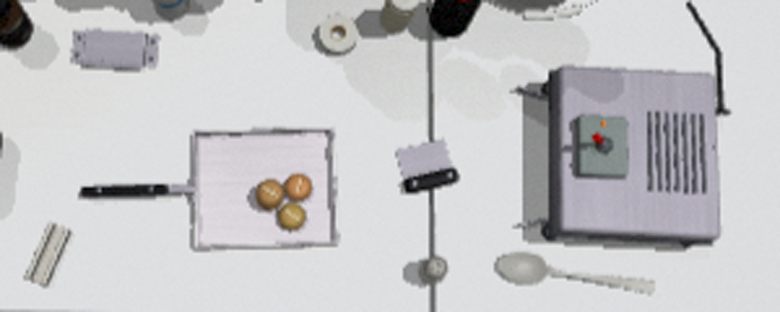

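View pics/s1.png

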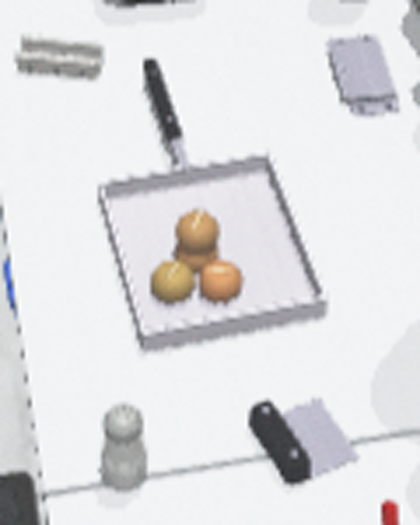

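4 rolls in all. The top crop shows the upper one (270,194) sitting on a hidden roll, with two beside it at (298,187) and (292,216). In the side crop the stack is at (197,235). The scraper blade points away from the robot, and the pocket's mouth direction is still unclear. Next I'll get more exact poses.

```bash
cat >> h.py <<'E'
def rect(P): return cv2.minAreaRect((P[:,:2]*1000).astype(np.float32))
def mv(xyz,closing=None,o=None):
    "shift (cm) in tool axes and turn for world xyz, closing = wanted world angle (deg) of tool y, mod 180"
    from scipy.spatial.transform import Rotation as Ro
    o=o or get_obs(); w,x,y,z=o["tcp_rot"]; R=Ro.from_quat([x,y,z,w]).as_matrix()
    s=R.T@(np.array(xyz)-o["eef_pos"])*100
    a=np.degrees(np.arctan2(R[1,1],R[0,1])); t=0
    if closing is not None: t=-np.radians((closing-a+90)%180-90)
    return s.round(2),round(t,3),"closing now",round(a,1)
def rolls(tray=(.457,.06),dz=.1):
    out=[]
    for n in ("top","side"):
        c=camera(n); W=cloud(c); hsv=cv2.cvtColor(c["img"],cv2.COLOR_BGR2HSV)
        m=(abs(W[...,0]-tray[0])<.11)&(abs(W[...,1]-tray[1])<.125)&(hsv[...,1]>80)&(W[...,2]<dz)
        k,l,st,ce=cv2.connectedComponentsWithStats(m.astype(np.uint8))
        for i in range(1,k):
            if st[i,4]>8:
                P=W[l==i]; T=P[P[:,2]>P[:,2].max()-.008]
                print(n,st[i],"mean",P.mean(0).round(3),"top",T.mean(0).round(3))
    return
E
python3 - <<'E'
from h import *
for n in ("top","side"):
    c=camera(n); W=cloud(c); z=W[...,2]; hsv=cv2.cvtColor(c["img"],cv2.COLOR_BGR2HSV)
    m=(abs(W[...,0]-.457)<.115)&(abs(W[...,1]-.06)<.135)&(hsv[...,1]<80)&(z>.012)&(z<.035)
    print(n,"tray",m.sum(),rect(W[m]))
    m2=(abs(W[...,0]-.457)<.115)&(abs(W[...,1]-.06)<.135)&(abs(z)<.006)
    print("floor/table z", np.nanmedian(W[...,2][(abs(W[...,0]-.457)<.05)&(abs(W[...,1]-.1)<.02)]), np.nanmedian(z[(abs(W[...,0]-.62)<.03)&(abs(W[...,1]-.1)<.05)]))
    m=(abs(W[...,0]-.68)<.06)&(abs(W[...,1]-.305)<.09)
    vs,us=np.where(m)
    print("pocket",n,"v",vs.min(),"u",us.min(), "x0",W[vs.min(),us.mean().astype(int)].round(3),"corner",W[vs.max(),us.max()].round(3))
    g=np.where(m,z*1000,0)[vs.min():vs.max()+1,us.min():us.max()+1]
    print("\n".join(" ".join("%2d"%q for q in row) for row in np.nan_to_num(g)))
    m=(abs(W[...,0]-.68)<.07)&(abs(W[...,1]-.305)<.1)&(hsv[...,2]<215)&(z<.03)
    print(m.sum(),rect(W[m]))
    f=lambda k:[(round(q["confidence"],2),c2w(c,q["point"]).round(3)) for q in find_in(c,k)[:2]]
    print(f("label_roll"),f("squeeze_bottle"),f("sauce_bottle"))
rolls()
E
```

```text
top tray 325 ((463.7439880371094, 67.10307312011719), (199.0174102783203, 256.874267578125), 2.7982399463653564)
floor/table z 0.0029651933428458993 -0.00027696840517030426
pocket top v 154 u 203 x0 [ 0.791  0.309 -0.003] corner [ 0.621  0.213 -0.004]
 0  0  0  0  0  0  0  0  0  0  0  0  0  0  0  0  0  0  0  0  0  0  0  0  0  0  0  0  0  0  0  0  0  0  0  0 148 151 148  0 150  0  0  0
 0  0  0  0  0  0  0  0  0  0  0  0  0  0  0  0  0  0  0  0  0  0  0  0  0  0  0  0  0  0  0  0  0  0  0 140 154 143 148 152 155  0  0  0
 0  0  0  0  0  0  0  0  0  0  0  0  0  0  0  0  0  0  0  0  0  0  0  0  0  0  0  0  0  0  0  0  0  0  0  0 136 151 140 144 147  0  0  0
 0  0  0  0  0  0  0  0  0  0  0  0  0  0  0  0  0  0  0  0  0  0  0  0  0  0  0  0  0  0  0  0  0  0  0  0 120 125 134 136 138  0  0  0
 0  0  0  0  0  0  0  0  0  0  0  0  0  0  0  0  0  0  0  0  0  0  0  0  0  0  0  0  0  0  0  0  0  0  0  0 118 108 119 114 122 119  0  0
 0  0  0  0  0  0  0  0  0  0  0  0  0  0  0  0  0  0  0  0  0  0  0  0  0  0  0  0  0  0  0  0  0  0  0  0 102 104 107 117 117 117  0  0
 0  0  0  0  0  0  0  0 
[... 28230 characters left out ...]
  0  0  0  0  0  0  0  0  0  0  0  0  0  0  0  0  0  0  0  0  0  0  0  0  0  0
 0  0  0  0  0  0  0  0  0  0 -2  0 -5  0  0  0  0  0  0  0  0  0  0  0  0  0  0  0  0  0  0  0  0  0  0  0  0  0  0  0  0  0  0  0  0  0  0  0  0  0  0  0  0  0  0
411 ((696.8472290039062, 300.0043029785156), (185.81565856933594, 104.24668884277344), 87.57112884521484)
[(0.85, array([ 0.704, -0.063,  0.028]))] [(0.72, array([ 0.73 , -0.154,  0.11 ]))] [(0.7, array([ 0.732, -0.246,  0.104]))]
top [279 227  21  14 170] mean [0.449 0.032 0.046] top [0.443 0.051 0.066]
top [287 238  10  10  78] mean [0.413 0.019 0.03 ] top [0.413 0.017 0.034]
side [234 231  25  25 344] mean [0.438 0.019 0.036] top [0.444 0.044 0.066]
```

```bash
python3 -c "
from h import *
print(mv((.444,.047,.2),-20))"
```

```text
(array([-39.62, -41.91,   2.25]), np.float64(1.546), 'closing now', np.float64(68.6))
```

>>> {"method": "step_arm", "body": {
  "steps": [
    [[-4,-4,0],0.14,0.4],
    [[-7,-7.5,0],0.28,0.4],
    [[-10,-11,0.5],0.42,0.4],
    [[-13,-14,1],0.56,0.4],
    [[-16,-17,1],0.7,0.4],
    [[-19,-20,1],0.84,0.4],
    [[-22,-23,1],0.98,0.4],
    [[-25,-26.5,1],1.12,0.4]
  ]
}}

```text
time: 2.5
eef_pos: [0.3647, 0.2425, 0.2127]
tcp_rot: [-0.0, 0.681, 0.732, 0.0]
contact_force: [1.1, 0.7, 0.1]
grip_width: 0.0657
grip_force: 0.0
```

```bash
python3 -c "
from h import *
print(mv((.444,.047,.12),-20), get_obs()['grip_width'],get_obs()['time'])"
```

```text
(array([-20.08,   6.51,   9.26]), np.float64(0.421), 'closing now', np.float64(4.1)) 0.06570419730412042 2.5
```

>>> {"method": "step_arm", "body": {
  "steps": [
    [[-4,1.3,1],0.14,0.4],
    [[-8,2.6,2],0.28,0.4],
    [[-12,3.9,4],0.42,0.4],
    [[-16,5.2,6],0.42,0.4],
    [[-20.1,6.5,9.2],0.42,0.4],
    [[-20.1,6.5,9.2],0.42,0.4],
    [[-20.1,6.5,9.2],0.42,0.4]
  ]
}}

```text
time: 3.2
eef_pos: [0.4443, 0.0475, 0.12]
tcp_rot: [0.0, 0.818, 0.575, -0.001]
contact_force: [1.0, 0.5, -0.4]
grip_width: 0.0659
grip_force: 0.0
```

```bash
python3 -c "
from h import *
print(mv((.444,.047,.054),-20), get_obs()['grip_width'])
c=camera('side'); W=cloud(c)
cv2.imwrite('pics/s2.png',cv2.resize(c['img'][190:300,190:300],None,fx=5,fy=5,interpolation=cv2.INTER_CUBIC))
rolls(dz=.075)"
```

```text
(array([-0.05, -0.  ,  6.6 ]), np.float64(0.004), 'closing now', np.float64(-19.8)) 0.06591318684773553
side [234 230  25  26 359] mean [0.438 0.02  0.036] top [0.443 0.047 0.066]
```

View pics/s2.png

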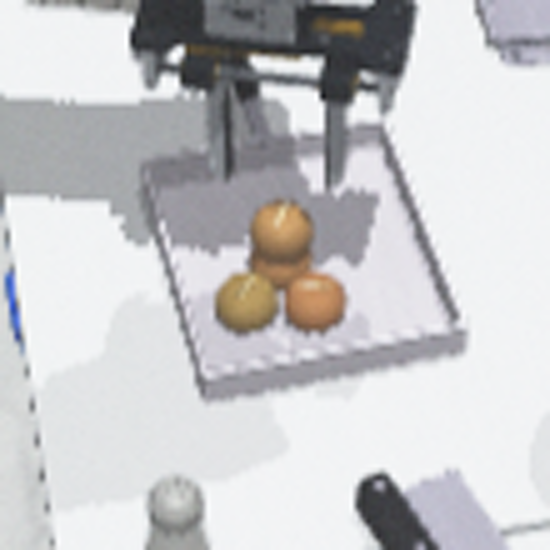

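Picture: the open fingers are above the stack; the top roll is at (282,230), the neighbours at (246,303) and (315,302). Going down to take the top roll.

>>> {"method": "step_arm", "body": {
  "steps": [
    [[0,0,3],0,0.4],
    [[0,0,5],0,0.4],
    [[0,0,6.5],0,0.4],
    [[0,0,6.5],0,-0.5],
    [[0,0,6.5],0,-0.5],
    [[0,0,6.5],0,-0.5],
    [[0,0,6.5],0,-0.5],
    [[0,0,6.5],0,-0.5]
  ],
  "squeeze": 12
}}

```text
time: 4.15
eef_pos: [0.445, 0.0489, 0.0564]
tcp_rot: [0.0, 0.817, 0.576, 0.001]
contact_force: [-1.0, 1.2, 10.5]
grip_width: 0.0429
grip_force: 12.0
```

>>> {"method": "step_arm", "body": {
  "steps": [
    [[0,0,-1],0,-0.5],
    [[0,0,-2.5],0,-0.5],
    [[2,-2.4,-2.5],0,-0.5],
    [[4,-4.8,-2.5],0,-0.5],
    [[4,-4.8,0],0,-0.5],
    [[4,-4.8,1.5],0,-0.5],
    [[4,-4.8,2.7],0,-0.5],
    [[4,-4.8,2.9],0,-0.5]
  ]
}}

```text
time: 4.95
eef_pos: [0.4125, 0.1023, 0.0262]
tcp_rot: [-0.0, 0.817, 0.576, -0.0]
contact_force: [-6.9, 3.3, 16.3]
grip_width: 0.0431
grip_force: 12.0
```

>>> {"method": "step_arm", "body": {
  "steps": [
    [[0,0,-0.2],0,-0.5],
    [[0,0,-0.2],0,0.4],
    [[0,0,-0.2],0,0.4],
    [[0,0,-0.2],0,0.4],
    [[0,0,-4],0,0.4],
    [[0,0,-8],0,0.4],
    [[0,0,-12],0,0.4],
    [[2,-2,-15],0,0.4]
  ]
}}

```text
time: 5.75
eef_pos: [0.4017, 0.126, 0.1789]
tcp_rot: [0.001, 0.819, 0.574, 0.001]
contact_force: [-0.4, 1.9, -0.4]
grip_width: 0.066
grip_force: 0.0
```

```bash
python3 -c "
from h import *
rolls(dz=.05)
c=camera('side')
for f in find_in(c,'roll_1_mid')[:6]: print(round(f['confidence'],2),c2w(c,f['point']).round(3))
cv2.imwrite('pics/s3.png',cv2.resize(c['img'][190:300,190:300],None,fx=5,fy=5,interpolation=cv2.INTER_CUBIC))
"
```

```text
top [290 227  10  11  76] mean [0.457 0.009 0.03 ] top [0.457 0.008 0.036]
top [282 231   7  10  53] mean [0.443 0.046 0.031] top [0.443 0.048 0.036]
top [287 238  10  11  76] mean [0.411 0.019 0.031] top [0.412 0.021 0.037]
side [229 228  11  10  86] mean [0.41  0.095 0.029] top [0.412 0.093 0.038]
side [233 237  25  19 296] mean [0.436 0.017 0.028] top [0.437 0.019 0.037]
0.69 [ 0.514 -0.417  0.172]
0.48 [0.445 0.045 0.029]
```

View pics/s3.png

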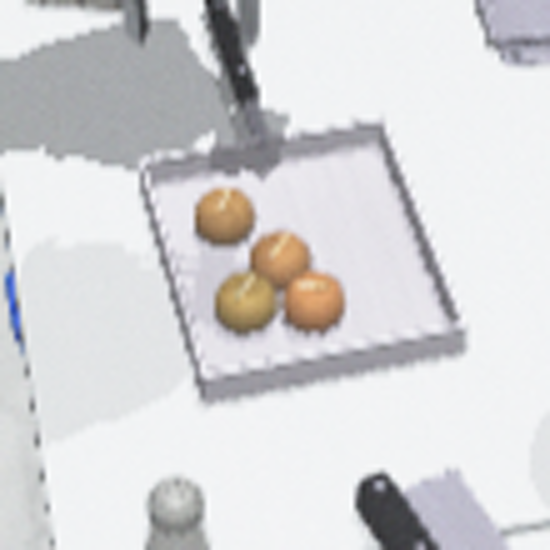

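T stands alone at crop (224,215); the other three at (281,258), (246,303) and (315,302) are still touching. Next roll: the one at (281,258).

>>> {"method": "step_arm", "body": {
  "steps": [
    [[-3,3.3,2],0,0.4],
    [[-6,6.7,5],0,0.4],
    [[-6,6.7,9.5],0,0.4],
    [[-6,6.7,13],0,0.4],
    [[-6,6.7,15],0,0.4],
    [[-6,6.7,15.4],0,0.4],
    [[-6,6.7,15.4],0,0.4],
    [[-6,6.7,15.4],0,-0.5]
  ]
}}

```text
time: 6.75
eef_pos: [0.443, 0.0476, 0.0219]
tcp_rot: [0.0, 0.818, 0.576, -0.001]
contact_force: [0.3, 0.3, -0.3]
grip_width: 0.0608
grip_force: 0.0
```

>>> {"method": "step_arm", "body": {
  "steps": [
    [[0,0,0],0,-0.5],
    [[0,0,0],0,-0.5],
    [[0,0,0],0,-0.5],
    [[0,0,0],0,-0.5],
    [[0,0,-1],0,-0.5],
    [[0,0,-2],0,-0.5]
  ]
}}

```text
time: 7.35
eef_pos: [0.4434, 0.0486, 0.0433]
tcp_rot: [0.0, 0.817, 0.576, -0.0]
contact_force: [-0.5, 0.7, -0.0]
grip_width: 0.0431
grip_force: 12.0
```

>>> {"method": "step_arm", "body": {
  "steps": [
    [[3.7,1.5,-0.5],0,-0.5],
    [[7.4,3,-0.5],0,-0.5],
    [[7.4,3,0.8],0,-0.5],
    [[7.4,3,1.7],0,-0.5],
    [[7.4,3,1.9],0,-0.5],
    [[7.4,3,1.9],0,0.4],
    [[7.4,3,1.9],0,0.4],
    [[7.4,3,1.9],0,0.4]
  ]
}}

```text
time: 8.15
eef_pos: [0.4967, 0.1081, 0.0239]
tcp_rot: [0.0, 0.818, 0.576, 0.0]
contact_force: [-0.1, 0.3, -0.2]
grip_width: 0.0632
grip_force: 0.0
```

>>> {"method": "step_arm", "body": {
  "steps": [
    [[0,0,-4],0,0.4],
    [[0,0,-8],0,0.4],
    [[0,0,-12],0,0.4],
    [[3,0,-15],0,0.4]
  ]
}}

```text
time: 8.55
eef_pos: [0.5067, 0.1337, 0.1764]
tcp_rot: [0.0, 0.819, 0.574, 0.001]
contact_force: [0.4, 1.5, -0.4]
grip_width: 0.066
grip_force: 0.0
```

```bash
python3 -c "
from h import *
rolls(dz=.05)
print(mv((.457,.009,.12),85))
"
```

```text
top [287 228  15  21 156] mean [0.433 0.01  0.03 ] top [0.44  0.005 0.038]
side [252 224  11  10  87] mean [0.493 0.101 0.028] top [0.494 0.106 0.035]
side [229 228  11  10  87] mean [0.41  0.095 0.028] top [0.412 0.101 0.034]
side [233 245  12  11  99] mean [0.411 0.009 0.028] top [0.413 0.013 0.034]
side [246 246  12  12 107] mean [ 0.453 -0.008  0.028] top [ 0.454 -0.004  0.036]
(array([-14.11,  -0.55,   5.66]), np.float64(1.318), 'closing now', np.float64(-19.5))
```

>>> {"method": "step_arm", "body": {
  "steps": [
    [[-3,0,0],0.14,0.25],
    [[-6,0,1],0.28,0.25],
    [[-9,-0.1,2],0.42,0.25],
    [[-12,-0.2,4],0.56,0.25],
    [[-14.4,-0.3,6],0.7,0.25],
    [[-14.4,-0.3,8],0.84,0.25],
    [[-14.4,-0.3,8],0.98,0.25],
    [[-14.4,-0.3,8],1.12,0.25]
  ]
}}

```text
time: 9.45
eef_pos: [0.4547, 0.0012, 0.0928]
tcp_rot: [0.0, 0.999, 0.05, -0.001]
contact_force: [-0.3, 0.1, 0.0]
grip_width: 0.059
grip_force: 0.0
```

>>> {"method": "step_arm", "body": {
  "steps": [
    [[0,0,0],0.1,0.25],
    [[0,0,0],0.2,0.25],
    [[0,0,2],0.2,0.25]
  ]
}}

```text
time: 9.75
eef_pos: [0.4562, 0.0019, 0.0742]
tcp_rot: [-0.0, 0.999, -0.048, 0.001]
contact_force: [0.6, 0.0, -0.3]
grip_width: 0.0585
grip_force: 0.0
```

```bash
python3 -c "
from h import *
o=get_obs();print(o['eef_pos'],o['grip_width']);print(mv((.456,-.001,.024),85))
print(mv((.503,.005,.024),85))
"
```

```text
[0.4561672  0.00188802 0.07417194] 0.05854184090549008
(array([-0.  ,  0.29,  5.02]), np.float64(-0.009), 'closing now', np.float64(-95.5))
(array([ 4.62, -0.76,  5.03]), np.float64(-0.009), 'closing now', np.float64(-95.5))
```

>>> {"method": "step_arm", "body": {
  "steps": [
    [[0,0.3,2],0,0.25],
    [[0,0.3,4],0,0.25],
    [[0,0.3,5],0,0.25],
    [[0,0.3,5],0,0.25],
    [[0,0.3,5],0,-0.5],
    [[0,0.3,5],0,-0.5],
    [[0,0.3,5],0,-0.5],
    [[0,0.3,5],0,-0.5]
  ]
}}

```text
time: 10.55
eef_pos: [0.4556, -0.0009, 0.0239]
tcp_rot: [-0.0, 0.999, -0.046, 0.0]
contact_force: [0.1, -0.4, 1.0]
grip_width: 0.0441
grip_force: 1.2
```

>>> {"method": "step_arm", "body": {
  "steps": [
    [[0,0,-1],0,-0.5],
    [[0,0,-2],0,-0.5],
    [[2.3,-0.5,-2],0,-0.5],
    [[4.6,-1,-2],0,-0.5],
    [[4.6,-1,-1],0,-0.5],
    [[4.6,-1,0],0,-0.5],
    [[4.6,-1,0],0,0.25],
    [[4.6,-1,0],0,0.25]
  ]
}}

```text
time: 11.35
eef_pos: [0.5012, 0.0045, 0.0235]
tcp_rot: [0.0, 0.999, -0.046, -0.0]
contact_force: [-0.3, -0.2, -0.1]
grip_width: 0.0554
grip_force: 0.0
```

>>> {"method": "step_arm", "body": {
  "steps": [
    [[0,0,0],0,0.25],
    [[0,0,-4],0,0.25],
    [[0,0,-8],0,0.25],
    [[0,0,-12],0,0.25],
    [[0,0,-16],0,0.25]
  ]
}}

```text
time: 11.85
eef_pos: [0.5014, 0.0044, 0.1852]
tcp_rot: [-0.0, 0.999, -0.046, -0.0]
contact_force: [0.5, 1.6, 0.4]
grip_width: 0.0587
grip_force: 0.0
```

```bash
python3 -c "
from h import *
rolls(dz=.06)
for n in ('top','side'):
    c=camera(n); W=cloud(c); hsv=cv2.cvtColor(c['img'],cv2.COLOR_BGR2HSV); z=W[...,2]
    m=(np.hypot(W[...,0]-.49,W[...,1]+.19)<.11)&(hsv[...,2]<70)&(z>.003)&(z<.045); print(n,'handle',m.sum(),rect(W[m]))
    m=(np.hypot(W[...,0]-.49,W[...,1]+.19)<.11)&(hsv[...,2]<228)&(hsv[...,1]>18)&(abs(z)<.025); print(n,'all',m.sum(),rect(W[m]))
    f=find_in(c,'scraper'); print([(round(q['confidence'],2),c2w(c,q['point']).round(3)) for q in f[:2]])
cv2.imwrite('pics/s4.png',cv2.resize(c['img'][180:320,180:320],None,fx=4,fy=4,interpolation=cv2.INTER_CUBIC))
"
```

```text
top [265 218   7  10  46] mean [0.496 0.117 0.03 ] top [0.498 0.115 0.034]
side [252 224  11  10  86] mean [0.494 0.101 0.028] top [0.495 0.106 0.035]
side [229 228  12  10  91] mean [0.411 0.095 0.028] top [0.411 0.098 0.034]
side [233 245  12  11 100] mean [0.411 0.008 0.028] top [0.411 0.009 0.037]
side [259 244  12  11 100] mean [ 0.499 -0.005  0.028] top [ 0.498 -0.002  0.037]
top handle 95 ((473.13336181640625, -197.06016540527344), (22.575218200683594, 79.30046844482422), 14.763580322265625)
top all 71 ((499.02093505859375, -190.09400939941406), (65.32457733154297, 72.46062469482422), 8.660844802856445)
[(0.83, array([ 0.5  , -0.188,  0.001]))]
side handle 148 ((474.3092346191406, -203.36448669433594), (20.804704666137695, 77.45710754394531), 13.86264419555664)
side all 192 ((498.4468994140625, -194.76808166503906), (71.09406280517578, 80.04508972167969), 16.161060333251953)
[(0.73, array([0.349, 0.392, 0.019])), (0.56, array([ 0.495, -0.2  ,  0.   ]))]
```

View pics/s4.png

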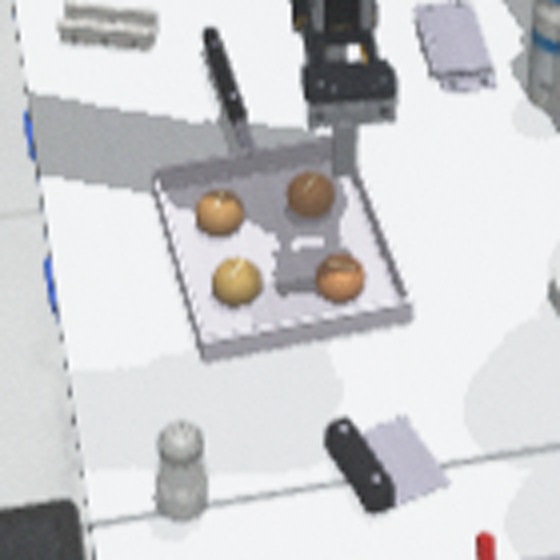

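Picture: the four rolls are spread, at (220,213), (311,194), (237,282) and (340,278), with wide gaps. The scraper at (385,465) hasn't moved. Moving above the scraper, then measuring the pocket while the view is clear.

>>> {"method": "step_arm", "body": {
  "steps": [
    [[0,4,0],-0.1,1],
    [[-0.2,8,0],-0.2,1],
    [[-0.4,12,0],-0.3,1],
    [[-0.6,16,1],-0.35,1],
    [[-0.85,20,3],-0.35,1],
    [[-0.85,20.4,6.5],-0.35,1],
    [[-0.85,20.4,6.5],-0.35,1]
  ]
}}

```text
time: 12.85
eef_pos: [0.4717, -0.1983, 0.1148]
tcp_rot: [-0.001, 0.992, 0.127, -0.003]
contact_force: [-0.6, 0.4, -0.6]
grip_width: 0.0939
grip_force: 0.0
```

```bash
python3 - <<'E'
from h import *
for n in ('top','side'):
    cs=[camera(n) for _ in range(10)]; W=np.nanmean([cloud(c) for c in cs],0); c=cs[-1]; z=W[...,2]
    m=((abs(W[...,0]-.68)<.07)&(abs(W[...,1]-.305)<.1)&(z>.0065)&(z<.03)).astype(np.uint8)
    k,l,st,_=cv2.connectedComponentsWithStats(m,connectivity=4); i=1+st[1:,4].argmax(); P=W[l==i]
    print(n,st[i],rect(P))
    lip=P[P[:,2]>.0145]; print(len(lip)); 
    x,y=P[:,0],P[:,1]
    for a in np.arange(.625,.73,.006):
        s=(x>=a)&(x<a+.006)
        if s.sum()>2: print(round(a+.003,3),s.sum(),(z[l==i][s].mean()*1000).round(1),y[s].min().round(3),y[s].max().round(3))
    hsv=cv2.cvtColor(c['img'],cv2.COLOR_BGR2HSV); 
    m=(np.hypot(W[...,0]-.49,W[...,1]+.19)<.11)&(hsv[...,2]<70)&(z>.003)&(z<.045); print(n,'handle',m.sum(),rect(W[m]))
    if n=='side': cv2.imwrite('pics/s5.png',np.vstack([cv2.resize(c['img'][165:215,260:330],(560,400),interpolation=cv2.INTER_CUBIC)]))
print(mv((.4735,-.198,.022),-75.5))
E
```

```text
top [212 172  24  15 329] ((676.72412109375, 307.54534912109375), (97.44432067871094, 61.539676666259766), 87.63258361816406)
16
0.646 18 14.6 0.262 0.354
0.652 34 12.6 0.263 0.354
0.658 26 11.7 0.259 0.354
0.664 33 11.7 0.263 0.356
0.67 37 11.1 0.259 0.356
0.676 30 11.4 0.26 0.356
0.682 39 11.4 0.26 0.356
0.688 27 11.3 0.26 0.352
0.694 29 12.0 0.261 0.353
0.7 38 11.4 0.261 0.353
0.706 18 10.7 0.261 0.353
top handle 0 ((0.0, 0.0), (0.0, 0.0), 0.0)
side [296 181   8  17  54] ((694.175537109375, 305.2980041503906), (92.4852294921875, 27.67239761352539), 87.70600128173828)
12
0.688 7 12.9 0.259 0.278
0.694 7 12.4 0.26 0.284
0.7 16 13.1 0.261 0.326
0.706 21 13.4 0.26 0.351
side handle 170 ((474.32733154296875, -201.3321075439453), (19.8950138092041, 77.23365020751953), 15.554357528686523)
(array([-0.12,  0.01,  9.65]), np.float64(0.005), 'closing now', np.float64(-75.2))<stdin>:3: RuntimeWarning: Mean of empty slice
```

View pics/s5.png

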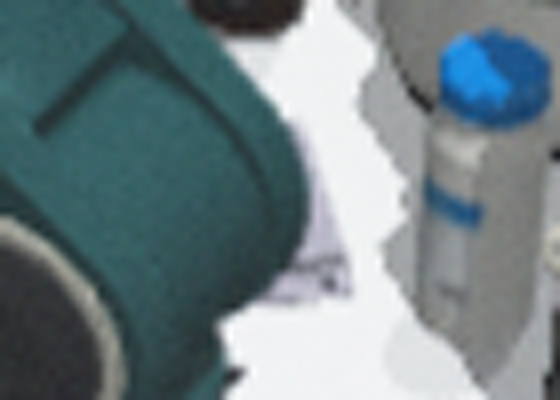

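The picture shows mainly the arm hiding the pocket. The averaged depth puts the pocket centre at about (0.677, 0.3075) with yaw −2.4° and the raised lip on the robot side, so the mouth faces −x. Grasping the scraper now.

>>> {"method": "step_arm", "body": {
  "steps": [
    [[0,0,4],0,1],
    [[0.1,0,7],0,1],
    [[0.15,0,9.2],0,1],
    [[0.15,0,9.2],0,1],
    [[0.15,0,9.2],0,0.5],
    [[0.15,0,9.2],0,0.5],
    [[0.15,0,9.2],0,0.5],
    [[0.15,0,9.2],0,0.5]
  ],
  "squeeze": 30
}}

```text
time: 14.65
eef_pos: [0.4768, -0.1973, 0.0276]
tcp_rot: [0.0, 0.992, 0.129, 0.001]
contact_force: [-1.3, 1.2, 9.6]
grip_width: 0.0835
grip_force: 30.0
```

>>> {"method": "step_arm", "body": {
  "steps": [
    [[0,0,-1],0,0.5],
    [[0,0,-1.6],0,0.5],
    [[2.7,0.5,-1.6],0,0.5],
    [[5.4,1,-1.6],0.1,0.5],
    [[8.1,1.6,-1.6],0.2,0.5],
    [[10.6,2.1,-1.6],0.3,0.5],
    [[10.6,2.1,-1.6],0.3,0.5],
    [[10.6,2.1,-1.6],0.3,0.5]
  ]
}}

```text
time: 15.45
eef_pos: [0.584, -0.1904, 0.0428]
tcp_rot: [0.0, 1.0, -0.02, -0.0]
contact_force: [-0.4, 0.1, -1.6]
grip_width: 0.0838
grip_force: 30.0
```

```bash
python3 - <<'E'
from h import *
o=get_obs(); print(o['eef_pos'],o['grip_width'],o['grip_force'],o['contact_force'])
print(mv((.585,.10,.035),-92.4)); print(mv((.565,.312,.035),-92.4))
E
```

```text
[ 0.58403528 -0.19040306  0.04281492] 0.08381742800829585 29.998050928115845 [-0.42994741  0.09128667 -1.60573521]
(array([ -1.09, -29.02,   0.76]), np.float64(0.001), 'closing now', np.float64(-92.3))
(array([ -3.95, -50.12,   0.75]), np.float64(0.001), 'closing now', np.float64(-92.3))
```

>>> {"method": "step_arm", "body": {
  "steps": [
    [[-0.1,-4,0],0,0.5],
    [[-0.3,-8,0],0,0.5],
    [[-0.4,-12,0],0,0.5],
    [[-0.6,-16,0],0,0.5],
    [[-0.7,-20,0],0,0.5],
    [[-0.9,-24,0],0,0.5],
    [[-1,-28,0],0,0.5],
    [[-1.2,-32,0],0,0.5]
  ]
}}

```text
time: 16.25
eef_pos: [0.5848, 0.1309, 0.0431]
tcp_rot: [-0.0, 1.0, -0.021, 0.0]
contact_force: [0.8, -0.4, -1.2]
grip_width: 0.0835
grip_force: 30.0
```

>>> {"method": "step_arm", "body": {
  "steps": [
    [[-0.2,-4,0],0,0.5],
    [[-0.5,-8,0],0,0.5],
    [[-1,-12,0],0,0.5],
    [[-2,-16,0],0,0.5],
    [[-2.9,-18.2,0],0,0.5],
    [[-2.9,-18.2,0],0,0.5],
    [[-2.9,-18.2,0],0,0.5]
  ]
}}

```text
time: 16.95
eef_pos: [0.5638, 0.3123, 0.0429]
tcp_rot: [0.0, 1.0, -0.021, 0.0]
contact_force: [-0.3, 0.3, -1.5]
grip_width: 0.0834
grip_force: 30.0
```

```bash
cat > insp.py <<'E'
from h import *
o=get_obs(); print(o['eef_pos'],o['grip_width'],o['grip_force'],o['contact_force'],mv((.565,.312,.035),-92.4))
ims=[]
for n in ('top','side'):
    cs=[camera(n) for _ in range(8)]; W=np.nanmean([cloud(c) for c in cs],0); c=cs[-1]; z=W[...,2]; im=np.mean([q['img'] for q in cs],0).astype(np.uint8)
    u,v=w2px(c,(.62,.31,.02)).astype(int)
    ims.append(cv2.resize(im[v-26:v+26,u-26:u+26],(400,400),interpolation=cv2.INTER_CUBIC))
    m=((abs(W[...,0]-.68)<.07)&(abs(W[...,1]-.305)<.1)&(z>.0065)&(z<.025)).astype(np.uint8)
    k,l,st,_=cv2.connectedComponentsWithStats(m,connectivity=4); i=1+st[1:,4].argmax(); print(n,'pocket',st[i,4],rect(W[l==i]))
    hsv=cv2.cvtColor(im,cv2.COLOR_BGR2HSV)
    m=((W[...,0]>.575)&(W[...,0]<.64)&(abs(W[...,1]-.31)<.06)&(z<.028)&(hsv[...,1]>18)&(hsv[...,2]>100)).astype(np.uint8)
    if m.sum()>5:
        k,l,st,_=cv2.connectedComponentsWithStats(m); i=1+st[1:,4].argmax(); print(n,'blade',st[i,4],rect(W[l==i]),W[l==i][:,2].mean())
import sys
cv2.imwrite(sys.argv[1],np.hstack(ims))
E
python3 insp.py pics/i1.png 2>/dev/null
```

```text
[0.56383967 0.31229463 0.04289194] 0.08339422126394129 29.997841715812683 [-0.28673802  0.31560406 -1.53172654] (array([0.12, 0.02, 0.79]), np.float64(0.0), 'closing now', np.float64(-92.4))
top pocket 121 ((676.3095092773438, 280.6726379394531), (63.10650634765625, 42.17143249511719), 2.981208562850952)
side pocket 265 ((677.6923828125, 313.81103515625), (112.73118591308594, 60.44754409790039), 88.20911407470703)
side blade 107 ((601.1226196289062, 306.7338562011719), (72.24077606201172, 39.00516891479492), 84.21240997314453) 0.019494589938710293
```

View pics/i1.png

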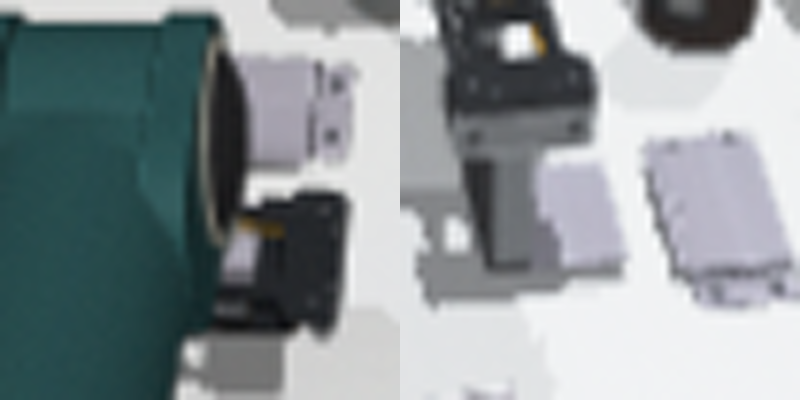

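Picture: the side half shows the level blade at (580,215), a bit to the left of the pocket at (720,205). I'll overlay the predicted outlines to check the alignment.

```bash
python3 - <<'E'
from h import *
cs=[camera('side') for _ in range(8)]; c=cs[-1]; im=np.mean([q['img'] for q in cs],0).astype(np.uint8)
o=get_obs(); S=10; u0,v0=(w2px(c,(.63,.31,.01))-[36,27]).astype(int)
big=cv2.resize(im[v0:v0+54,u0:u0+72],None,fx=S,fy=S,interpolation=cv2.INTER_CUBIC)
def draw(org,yaw,pts,z,col):
    ca,sa=np.cos(yaw),np.sin(yaw); q=[]
    for x,y in pts:
        p=w2px(c,(org[0]+ca*x-sa*y,org[1]+sa*x+ca*y,z)); q.append((p-[u0,v0]+.5)*S)
    cv2.polylines(big,[np.array(q).astype(int)],True,col,1)
yaw=np.radians(-2.4)
draw((.5639-.003,.3123),yaw,[(12,-40),(62,-40),(62,40),(12,40)]*np.array(1e-3),.0183,(0,0,255))
draw((.6499,.3086),yaw,[(-4,-46.5),(58,-46.5),(58,46.5),(-4,46.5)]*np.array(1e-3),.0115,(0,160,0))
cv2.imwrite('pics/i2.png',big)
E
```

```text
(no output)
```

View pics/i2.png

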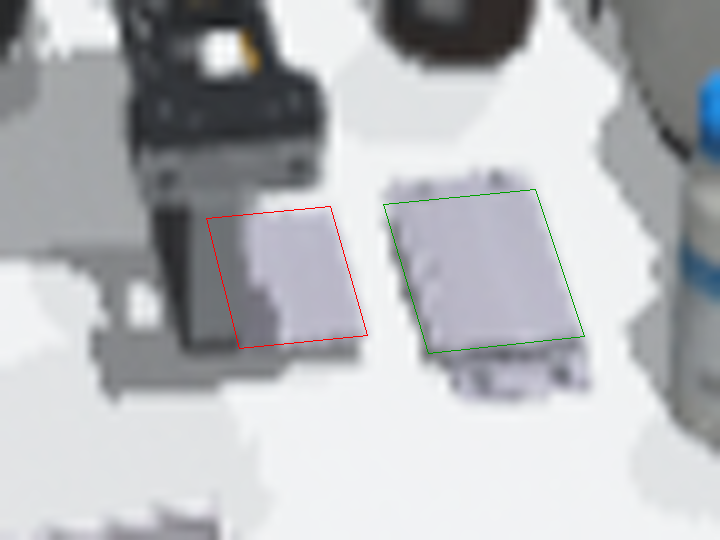

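The outlines (red for the blade, green for the pocket) match the picture to within about 1 mm. Lowering, then sliding in.

>>> {"method": "step_arm", "body": {
  "steps": [
    [[0,0,0.8],0,0.5],
    [[0,0,1.4],0,0.5],
    [[0,0,1.4],0,0.5],
    [[0.8,0,1.4],0,0.5],
    [[1.6,0,1.4],0,0.5],
    [[2.4,0,1.4],0,0.5],
    [[3,0,1.4],0,0.5],
    [[3,0,1.4],0,0.5]
  ]
}}

```text
time: 18.95
eef_pos: [0.5952, 0.311, 0.0284]
tcp_rot: [0.0, 1.0, -0.021, 0.0]
contact_force: [0.7, -0.7, -1.7]
grip_width: 0.0842
grip_force: 30.0
```

>>> {"method": "step_arm", "body": {
  "steps": [
    [[0.5,0,0],0,0.5],
    [[1,0,0],0,0.5],
    [[1.5,0,0],0,0.5],
    [[2,0,0],0,0.5],
    [[2.5,0,0],0,0.5],
    [[3,0,0],0,0.5],
    [[3,0,0],0,0.5]
  ]
}}

```text
time: 19.65
eef_pos: [0.6248, 0.3099, 0.0284]
tcp_rot: [0.0, 1.0, -0.021, 0.0]
contact_force: [0.2, -1.5, -0.8]
grip_width: 0.0837
grip_force: 30.0
```

>>> {"method": "step_arm", "body": {
  "steps": [
    [[0.4,0,0],0,0.5],
    [[0.8,0,0],0,0.5],
    [[1.1,0,0],0,0.5],
    [[1.3,0,0],0,0.5],
    [[1.5,0,0],0,0.5],
    [[1.5,0,0],0,0.5]
  ]
}}

```text
time: 20.25
eef_pos: [0.637, 0.3098, 0.0278]
tcp_rot: [0.0, 1.0, -0.021, -0.003]
contact_force: [-16.4, -1.9, 6.4]
grip_width: 0.0837
grip_force: 30.0
```

>>> {"method": "step_arm", "body": {
  "steps": [
    [[0.2,0,0],0,0.5],
    [[0.2,0,0],0,0.5],
    [[-0.2,0,0],0,0.5],
    [[-0.2,0,0],0,1],
    [[-0.2,0,0],0,1],
    [[-0.2,0,0],0,1],
    [[-0.2,0,-4],0,1],
    [[-0.2,0,-9],0,1]
  ]
}}

```text
time: 21.05
eef_pos: [0.6363, 0.3091, 0.1177]
tcp_rot: [0.001, 1.0, -0.021, -0.001]
contact_force: [0.6, 0.2, 1.2]
grip_width: 0.0937
grip_force: 0.0
```

```bash
python3 - <<'E'
from h import *
o=get_obs(); print(o['eef_pos'],o['time'])
# tray handle grasp: centre of grip
for n in ('top','side'):
    cs=[camera(n) for _ in range(6)]; W=np.nanmean([cloud(c) for c in cs],0); hsv=cv2.cvtColor(cs[-1]['img'],cv2.COLOR_BGR2HSV); z=W[...,2]
    m=(abs(W[...,0]-.445)<.05)&(abs(W[...,1]-.27)<.1)&(hsv[...,2]<70)&(z>.02)&(z<.05); print(n,m.sum(),rect(W[m]) if m.sum() else 0)
print(mv((.445,.27,.18),0))
E
```

```text
[0.63630192 0.30909269 0.11771214] 21.05
top 95 ((443.12109375, 270.1138610839844), (12.860644340515137, 119.07402038574219), 1.3895546197891235)
side 59 ((442.0710754394531, 272.32659912109375), (9.69097900390625, 121.24140167236328), 3.7125368118286133)
(array([-19.02,   4.76,  -6.2 ]), np.float64(1.528), 'closing now', np.float64(-92.4))<stdin>:5: RuntimeWarning: Mean of empty slice
```

>>> {"method": "step_arm", "body": {
  "steps": [
    [[0,0,-3],-0.14,0.5],
    [[-2,0.4,-3],-0.28,0.2],
    [[-5,1,-3],-0.42,0],
    [[-8,1.8,-3],-0.56,0],
    [[-11,2.5,-3],-0.7,0],
    [[-14,3.3,-3],-0.84,0],
    [[-17,4,-3],-0.98,0],
    [[-19,4.4,-3],-1.12,0]
  ]
}}

```text
time: 22.45
eef_pos: [0.4436, 0.2734, 0.1483]
tcp_rot: [-0.0, 0.857, 0.516, -0.0]
contact_force: [0.8, -0.0, -0.3]
grip_width: 0.0471
grip_force: 0.0
```

>>> {"method": "step_arm", "body": {
  "steps": [
    [[0,0,0],-0.14,0],
    [[0,0,0],-0.28,0],
    [[0,0,0],-0.42,0],
    [[0,0,0],-0.55,0],
    [[0,0,0],-0.55,0],
    [[0,0,0],-0.55,0]
  ]
}}

```text
time: 23.05
eef_pos: [0.4455, 0.2736, 0.1484]
tcp_rot: [-0.0, 0.688, 0.725, -0.0]
contact_force: [0.2, -0.5, -0.6]
grip_width: 0.0469
grip_force: 0.0
```

```bash
python3 - <<'E'
from h import *
o=get_obs(); print(o['eef_pos'],o['time'],o['joints'].round(2) if hasattr(o['joints'],'round') else o['joints'],o['grip_width'])
print(mv((.4445,.273,.026),3.2))
E
python3 insp.py pics/i3.png 2>/dev/null
```

```text
[0.44553172 0.27357128 0.14841041] 23.05 [-1.07  0.37  0.56  1.95 -0.25  0.89 -0.33] 0.04693499653827893
(array([-0.05, -0.1 , 12.24]), np.float64(-0.003), 'closing now', np.float64(3.0))
[0.44553172 0.27357128 0.14841041] 0.04693499653827893 0.0 [ 0.19848118 -0.45292575 -0.59772966] (array([ 3.21, 12.13, 11.34]), np.float64(-1.476), 'closing now', np.float64(3.0))
top pocket 329 ((676.1087646484375, 307.8691101074219), (97.29443359375, 61.55721664428711), 89.77566528320312)
top blade 1 ((638.576904296875, 338.4940490722656), (0.0, 0.0), 0.0) 0.0020790685941933966
side pocket 268 ((675.5777587890625, 315.6164855957031), (113.70772552490234, 66.56342315673828), 87.45745086669922)
side blade 27 ((629.1098022460938, 317.88482666015625), (20.341543197631836, 43.31895065307617), 0.23900482058525085) 0.004976665729947299
```

View pics/i3.png

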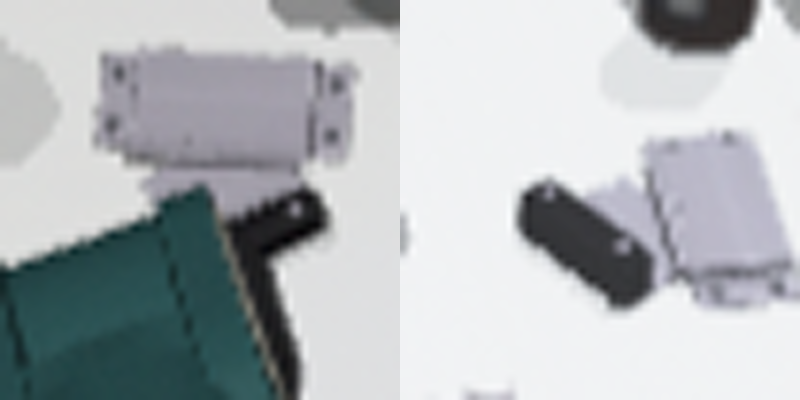

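Picture: the scraper has been knocked. It is backed out and turned about 25–30° (side half, handle at (585,245)), with a blade corner still near the mouth. Re-measuring and redoing it.

```bash
cat > scr.py <<'E'
from h import *
for n in ('top','side'):
    cs=[camera(n) for _ in range(8)]; W=np.nanmean([cloud(c) for c in cs],0); hsv=cv2.cvtColor(cs[-1]['img'],cv2.COLOR_BGR2HSV); z=W[...,2]
    m=((abs(W[...,0]-.61)<.06)&(abs(W[...,1]-.31)<.08)&(hsv[...,2]<80)&(z>.008)&(z<.045)).astype(np.uint8)
    if m.sum()>9:
        k,l,st,_=cv2.connectedComponentsWithStats(m); i=1+st[1:,4].argmax(); P=W[l==i]; print(n,len(P),rect(P), 'top', rect(P[P[:,2]>.024]))
E
python3 scr.py 2>/dev/null
```

```text
top 59 ((611.1782836914062, 269.7908935546875), (22.922468185424805, 41.94399642944336), 29.343881607055664) top ((611.5123291015625, 269.98126220703125), (22.137744903564453, 41.949893951416016), 29.29903221130371)
side 115 ((602.0724487304688, 282.643798828125), (16.2504940032959, 79.06474304199219), 29.39219856262207) top ((602.6903076171875, 282.7378234863281), (14.96374797821045, 78.59923553466797), 28.953014373779297)
```

>>> {"method": "step_arm", "body": {
  "steps": [
    [[0,3,0],0.14,1],
    [[0,6,0],0.28,1],
    [[0.1,9,0],0.42,1],
    [[0.2,12,0],0.56,1],
    [[0.4,14,0],0.7,1],
    [[0.5,15.6,0],0.84,1],
    [[0.5,15.6,1],0.98,1],
    [[0.5,15.6,3],1.117,1]
  ]
}}

```text
time: 25.45
eef_pos: [0.602, 0.2877, 0.119]
tcp_rot: [-0.0, 0.968, 0.25, 0.001]
contact_force: [0.3, 0.8, 0.2]
grip_width: 0.0942
grip_force: 0.0
```

>>> {"method": "step_arm", "body": {
  "steps": [
    [[0,0,2],0,1],
    [[0,0,3],0,1],
    [[0,0,3],0,1]
  ]
}}

```text
time: 25.75
eef_pos: [0.6003, 0.2874, 0.0873]
tcp_rot: [0.0, 0.967, 0.253, -0.001]
contact_force: [0.4, -0.2, -0.2]
grip_width: 0.0936
grip_force: 0.0
```

```bash
python3 - <<'E'
from h import *
o=get_obs(); print(o['eef_pos'],o['grip_width'],mv((.6015,.287,.027),-61))
E
python3 scr.py 2>/dev/null
```

```text
[0.60031218 0.28742838 0.08728096] 0.09364832025807945 (array([0.09, 0.09, 6.03]), np.float64(0.005), 'closing now', np.float64(-60.7))
top 61 ((611.271240234375, 273.0904541015625), (25.901081085205078, 47.645751953125), 28.73003578186035) top ((610.852783203125, 272.0312194824219), (20.391077041625977, 46.06314468383789), 30.954477310180664)
side 125 ((602.7413940429688, 284.3513488769531), (20.107587814331055, 76.54791259765625), 27.519380569458008) top ((603.3671264648438, 284.3343505859375), (18.93764877319336, 76.43682861328125), 29.342082977294922)
```

>>> {"method": "step_arm", "body": {
  "steps": [
    [[0.1,0.1,3],0,1],
    [[0.1,0.1,5],0,1],
    [[0.1,0.1,6],0,1],
    [[0.1,0.1,6],0,0.5],
    [[0.1,0.1,6],0,0.5],
    [[0.1,0.1,6],0,0.5],
    [[0.1,0.1,6],0,0.5],
    [[0.1,0.1,6],0,0.5]
  ]
}}

```text
time: 27.35
eef_pos: [0.6024, 0.2874, 0.029]
tcp_rot: [-0.0, 0.968, 0.253, 0.0]
contact_force: [-0.4, -0.0, -0.8]
grip_width: 0.0835
grip_force: 30.0
```

>>> {"method": "step_arm", "body": {
  "steps": [
    [[-0.9,-0.5,0],0,0.5],
    [[-2.6,-1.5,0],0,0.5],
    [[-4.4,-2.5,0],0,0.5],
    [[-6.2,-3.5,0],0,0.5],
    [[-6.2,-3.5,-1],0.1,0.5],
    [[-6.2,-3.5,-1.5],0.25,0.5],
    [[-6.2,-3.5,-1.5],0.4,0.5],
    [[-6.2,-3.5,-1.5],0.55,0.5]
  ]
}}

```text
time: 28.15
eef_pos: [0.5304, 0.2878, 0.0438]
tcp_rot: [-0.0, 1.0, -0.023, 0.0]
contact_force: [-1.0, -1.4, -1.1]
grip_width: 0.0836
grip_force: 29.9
```

```bash
python3 - <<'E'
from h import *
o=get_obs(); print(o['eef_pos'],o['grip_width'],o['grip_force'],o['contact_force'],mv((.563,.3122,.043),-92.4))
E
```

```text
[0.53037547 0.28775269 0.04379423] 0.08359122781241518 29.948447942733765 [-1.02935135 -1.37746157 -1.07888589] (array([ 3.15, -2.59,  0.08]), np.float64(-0.003), 'closing now', np.float64(-92.6))
```

>>> {"method": "step_arm", "body": {
  "steps": [
    [[1,-1,0],0,0.5],
    [[2,-2,0],0,0.5],
    [[3,-2.6,0],-0.003,0.5],
    [[3.1,-2.6,0],-0.003,0.5],
    [[3.1,-2.6,0],-0.003,0.5]
  ]
}}

```text
time: 28.65
eef_pos: [0.5625, 0.3118, 0.0434]
tcp_rot: [0.0, 1.0, -0.018, -0.0]
contact_force: [-0.1, -0.4, -1.2]
grip_width: 0.0837
grip_force: 30.0
```

```bash
python3 - <<'E'
from h import *
cs=[camera('side') for _ in range(8)]; c=cs[-1]; im=np.mean([q['img'] for q in cs],0).astype(np.uint8)
o=get_obs(); print(o['eef_pos'],mv((.5637,.3122,.028),-92.4)); S=10; u0,v0=(w2px(c,(.63,.31,.01))-[36,27]).astype(int)
big=cv2.resize(im[v0:v0+54,u0:u0+72],None,fx=S,fy=S,interpolation=cv2.INTER_CUBIC)
def draw(org,yaw,pts,z,col):
    ca,sa=np.cos(yaw),np.sin(yaw); q=[]
    for x,y in pts:
        p=w2px(c,(org[0]+ca*x-sa*y,org[1]+sa*x+ca*y,z)); q.append((p-[u0,v0]+.5)*S)
    cv2.polylines(big,[np.array(q).astype(int)],True,col,1)
yaw=np.radians(-2.4)
draw((o['eef_pos'][0],o['eef_pos'][1]),yaw,[(12,-40),(62,-40),(62,40),(12,40)]*np.array(1e-3),.0183,(0,0,255))
draw((.6499,.3086),yaw,[(-4,-46.5),(58,-46.5),(58,46.5),(-4,46.5)]*np.array(1e-3),.0115,(0,160,0))
cv2.imwrite('pics/i4.png',big)
E
```

```text
[0.56289927 0.31222125 0.04349425] (array([ 0.08, -0.  ,  1.55]), np.float64(0.006), 'closing now', np.float64(-92.1))
```

View pics/i4.png

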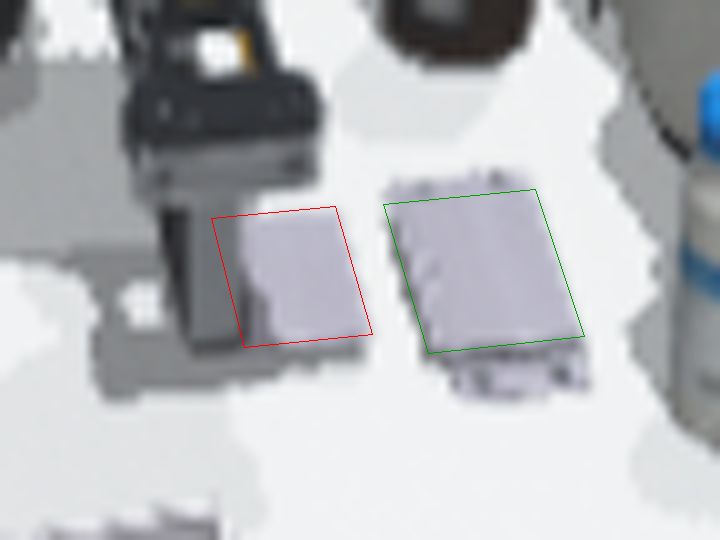

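The outlines agree again. Sliding in.

>>> {"method": "step_arm", "body": {
  "steps": [
    [[0,0,0.8],0.006,0.5],
    [[0,0,1.45],0.006,0.5],
    [[0,0,1.45],0.006,0.5],
    [[0.8,0,1.45],0.006,0.5],
    [[1.6,0,1.45],0.006,0.5],
    [[2.4,0,1.45],0.006,0.5],
    [[3,0,1.45],0.006,0.5],
    [[3,0,1.45],0.006,0.5]
  ]
}}

```text
time: 29.85
eef_pos: [0.5941, 0.3106, 0.0289]
tcp_rot: [0.0, 1.0, -0.021, 0.0]
contact_force: [0.5, -0.2, -0.9]
grip_width: 0.0836
grip_force: 30.0
```

>>> {"method": "step_arm", "body": {
  "steps": [
    [[0.5,0,0],0,0.5],
    [[1,0,0],0,0.5],
    [[1.5,0,0],0,0.5],
    [[2,0,0],0,0.5],
    [[2.5,0,0],0,0.5],
    [[3,0,0],0,0.5],
    [[3.5,0,0],0,0.5],
    [[3.5,0,0],0,0.5]
  ]
}}

```text
time: 30.65
eef_pos: [0.6287, 0.3094, 0.0289]
tcp_rot: [0.0, 1.0, -0.021, 0.0]
contact_force: [-0.2, -0.3, -1.4]
grip_width: 0.0836
grip_force: 30.0
```

>>> {"method": "step_arm", "body": {
  "steps": [
    [[0.4,0,0],0,0.5],
    [[0.7,0,0],0,0.5],
    [[1,0,0],0,0.5],
    [[1,0,0],0,0.5]
  ]
}}

```text
time: 31.05
eef_pos: [0.6348, 0.3095, 0.0281]
tcp_rot: [0.0, 1.0, -0.021, -0.004]
contact_force: [-24.0, -2.2, 11.8]
grip_width: 0.0836
grip_force: 30.0
```

Home against the lip at 24 N. Releasing and heading for the tray handle.

>>> {"method": "step_arm", "body": {
  "steps": [
    [[-0.5,0,0],0,0.5],
    [[-0.5,0,0],0,1],
    [[-0.5,0,0],0,1],
    [[-0.5,0,0],0,1],
    [[-0.5,0,-4],0,1],
    [[-0.5,0,-8],0,1],
    [[-0.5,0,-12],0,1]
  ]
}}

```text
time: 31.75
eef_pos: [0.6332, 0.3091, 0.1505]
tcp_rot: [0.0, 1.0, -0.021, 0.0]
contact_force: [-0.2, -0.2, 0.1]
grip_width: 0.0941
grip_force: 0.0
```

```bash
python3 scr.py 2>/dev/null; python3 -c "
from h import *
print(get_obs()['eef_pos'],mv((.4445,.273,.14),0))"
```

```text
top 97 ((633.189697265625, 298.6824645996094), (62.24274826049805, 28.487279891967773), 87.38358306884766) top ((631.0060424804688, 297.2382507324219), (58.3854866027832, 22.005861282348633), 89.86328887939453)
side 95 ((631.3648071289062, 305.38726806640625), (76.06910705566406, 21.91240882873535), 87.89407348632812) top ((631.6563110351562, 305.7838439941406), (74.99528503417969, 21.66360855102539), 87.01100158691406)
[0.63302141 0.30944364 0.14885524] (array([-18.68,   4.44,   0.89]), np.float64(1.529), 'closing now', np.float64(-92.4))
```

>>> {"method": "step_arm", "body": {
  "steps": [
    [[0,0,0],-0.14,0.5],
    [[-2,0.4,0],-0.28,0.2],
    [[-5,1,0],-0.42,0],
    [[-8,1.8,0],-0.56,0],
    [[-11,2.5,0],-0.7,0],
    [[-14,3.3,0],-0.84,0],
    [[-17,4,0],-0.98,0],
    [[-18.7,4.4,0],-1.12,0]
  ]
}}

```text
time: 33.35
eef_pos: [0.4423, 0.2731, 0.149]
tcp_rot: [-0.0, 0.857, 0.516, -0.0]
contact_force: [0.9, 0.2, -0.7]
grip_width: 0.0467
grip_force: 0.0
```

>>> {"method": "step_arm", "body": {
  "steps": [
    [[0,0,0],-0.14,0],
    [[0,0,0],-0.28,0],
    [[0,0,0],-0.42,0],
    [[0,0,0],-0.55,0],
    [[0,0,0],-0.55,0],
    [[0,0,0],-0.55,0]
  ]
}}

```text
time: 33.95
eef_pos: [0.4445, 0.2733, 0.1491]
tcp_rot: [-0.0, 0.688, 0.725, 0.0]
contact_force: [-0.4, 1.3, -0.0]
grip_width: 0.0469
grip_force: 0.0
```

```bash
python3 - 2>/dev/null <<'E'
from h import *
o=get_obs(); print(o['eef_pos'],o['joints'])
print(mv((.4445,.273,.026),3.2))
rolls(dz=.05)
cs=[camera('side') for _ in range(8)]; W=np.nanmean([cloud(c) for c in cs],0); hsv=cv2.cvtColor(cs[-1]['img'],cv2.COLOR_BGR2HSV); z=W[...,2]
m=(abs(W[...,0]-.445)<.05)&(abs(W[...,1]-.27)<.1)&(hsv[...,2]<70)&(z>.02)&(z<.05); print('tray handle',m.sum(),rect(W[m]))
E
python3 scr.py 2>/dev/null; sed -i 's/.62,.31,.02/.62,.31,.02/' insp.py; python3 insp.py pics/i5.png 2>/dev/null | tail -3
```

```text
[0.44445386 0.27328907 0.14905247] [-1.11154794  0.37205113  0.61018725  1.95597351 -0.27060819  0.89407362
 -0.30958699]
(array([-0.03,  0.  , 12.31]), np.float64(-0.003), 'closing now', np.float64(3.0))
top [291 217  10  10  74] mean [0.499 0.005 0.03 ] top [0.499 0.006 0.038]
top [265 218  10  10  76] mean [0.493 0.11  0.03 ] top [0.494 0.109 0.038]
top [266 238  10  10  80] mean [0.411 0.104 0.031] top [0.405 0.105 0.042]
top [287 238  10  11  75] mean [0.411 0.019 0.03 ] top [0.411 0.021 0.034]
side [252 224  11  10  87] mean [0.494 0.101 0.027] top [0.493 0.105 0.037]
side [229 228  11  10  87] mean [0.41  0.096 0.028] top [0.411 0.1   0.035]
side [233 245  12  11  98] mean [0.411 0.009 0.028] top [0.411 0.011 0.036]
side [259 244  12  11 103] mean [ 0.499 -0.005  0.028] top [0.501 0.001 0.036]
tray handle 67 ((443.08160400390625, 273.67877197265625), (10.891879081726074, 124.73297882080078), 3.451788902282715)
top 106 ((631.5784912109375, 307.5397033691406), (27.38233757019043, 78.39766693115234), 1.1949944496154785) top ((630.6810302734375, 307.4552307128906), (22.091617584228516, 78.27213287353516), 1.9173873662948608)
side 89 ((629.5054931640625, 300.74798583984375), (20.57901954650879, 71.64559173583984), 0.756593644618988) top ((630.112060546875, 302.0797424316406), (68.64976501464844, 19.438152313232422), 87.75471496582031)
[0.44432595 0.27340793 0.14895458] 0.047099396845902045 0.0 [-0.54873496  0.13228086  0.12579303] (array([ 3.17, 12.27, 11.4 ]), np.float64(-1.472), 'closing now', np.float64(3.3))
top pocket 328 ((676.7274780273438, 310.3321228027344), (102.5583724975586, 60.99184799194336), 87.70702362060547)
side pocket 265 ((678.357666015625, 314.6619567871094), (111.72933197021484, 60.14501190185547), 88.02928161621094)
```

The scraper handle reads x≈0.631 (home is 0.634), so the release may have pulled it back a millimetre or two. I'll nudge it home with closed fingers.

>>> {"method": "step_arm", "body": {
  "steps": [
    [[0.8,3.3,0],0,-1],
    [[1.5,6.6,0],0,-1],
    [[2.3,10,1],0,-1],
    [[3.05,13.2,3],0,-1],
    [[3.05,13.2,7],0,-1],
    [[3.05,13.2,11],0,-1],
    [[3.05,13.2,12.4],0,-1],
    [[3.05,13.2,12.4],0,-1]
  ],
  "squeeze": 20
}}

```text
time: 36.85
eef_pos: [0.5735, 0.3108, 0.0235]
tcp_rot: [-0.0, 0.687, 0.727, -0.002]
contact_force: [0.7, 0.6, -0.1]
grip_width: 0.0003
grip_force: 0.0
```

>>> {"method": "step_arm", "body": {
  "steps": [
    [[0,0.7,0],0,-1],
    [[0,1.4,0],0,-1],
    [[0,2.1,0],0,-1],
    [[0,2.6,0],0,-1],
    [[0,3,0],0,-1],
    [[0,3.3,0],0,-1],
    [[0,3.6,0],0,-1],
    [[0,3.6,0],0,-1]
  ]
}}

```text
time: 37.65
eef_pos: [0.6106, 0.3133, 0.0249]
tcp_rot: [0.0, 0.687, 0.727, -0.0]
contact_force: [0.4, -0.3, 0.5]
grip_width: 0.0003
grip_force: 0.0
```

>>> {"method": "step_arm", "body": {
  "steps": [
    [[0,0.2,0],0,-1],
    [[0,0.4,0],0,-1],
    [[0,0.6,0],0,-1],
    [[0,0.7,0],0,-1]
  ]
}}

```text
time: 38.05
eef_pos: [0.6122, 0.3141, 0.0242]
tcp_rot: [-0.004, 0.686, 0.727, -0.004]
contact_force: [-42.1, -4.9, 29.8]
grip_width: 0.0006
grip_force: 21.0
```

>>> {"method": "step_arm", "body": {
  "steps": [
    [[0,-1,0],0,-1],
    [[0,-3,-1],0,-1],
    [[0,-4,-5],0,0],
    [[0,-4.5,-9],0,0],
    [[-1,-8,-12],0,0],
    [[-2,-12,-12],0,0],
    [[-3,-15.5,-12],0,0],
    [[-3.1,-17,-12],0,0]
  ]
}}

```text
time: 38.85
eef_pos: [0.4467, 0.2722, 0.1451]
tcp_rot: [-0.001, 0.687, 0.727, -0.0]
contact_force: [1.7, 0.9, -0.0]
grip_width: 0.0448
grip_force: 0.0
```

```bash
python3 -c "
from h import *
o=get_obs();print(o['eef_pos'],o['grip_width'],mv((.4445,.2735,.026),3.2))"; python3 scr.py 2>/dev/null
```

```text
[0.44671683 0.2722402  0.14512178] 0.04481344154931545 (array([ 0.13, -0.2 , 11.91]), np.float64(0.001), 'closing now', np.float64(3.3))
top 101 ((635.4757080078125, 307.6687316894531), (79.761474609375, 27.622514724731445), 87.74359130859375) top ((633.9808959960938, 307.732666015625), (79.85852813720703, 22.98166275024414), 87.38290405273438)
```

Scraper handle now at x=0.634, fully home. Gripping the tray handle.

>>> {"method": "step_arm", "body": {
  "steps": [
    [[0.1,-0.2,4],0,0],
    [[0.1,-0.2,8],0,0],
    [[0.1,-0.2,11],0,0],
    [[0.1,-0.2,11.9],0,0],
    [[0.1,-0.2,11.9],0,-0.9],
    [[0.1,-0.2,11.9],0,-0.9],
    [[0.1,-0.2,11.9],0,-0.9],
    [[0.1,-0.2,11.9],0,-0.9]
  ],
  "squeeze": 40
}}

```text
time: 40.15
eef_pos: [0.4478, 0.2746, 0.0271]
tcp_rot: [0.0, 0.687, 0.727, 0.001]
contact_force: [-0.6, 0.6, 1.5]
grip_width: 0.0183
grip_force: 0.9
```

```bash
python3 -c "
from h import *
o=get_obs();print(o['eef_pos'],o['grip_width'],o['grip_force'],o['contact_force'])
print(mv((.5269,.0143,.026),-1.7))"
```

```text
[0.44775663 0.27459012 0.02707085] 0.01828277148765 0.8547135069966316 [-0.55373685  0.62021182  1.54923164]
(array([-26.44,   6.41,   0.08]), np.float64(0.087), 'closing now', np.float64(3.3))
```

>>> {"method": "step_arm", "body": {
  "steps": [
    [[0,0,0],0,-0.9],
    [[0,0,0],0,-0.9],
    [[-0.3,0.1,0],0,-0.9],
    [[-0.8,0.2,0],0,-0.9],
    [[-1.6,0.4,0],0.01,-0.9],
    [[-2.5,0.6,0],0.01,-0.9],
    [[-3.5,0.85,0],0.01,-0.9],
    [[-4.5,1.1,0],0.02,-0.9]
  ]
}}

```text
time: 40.95
eef_pos: [0.4613, 0.2308, 0.0267]
tcp_rot: [-0.0, 0.694, 0.72, 0.001]
contact_force: [-0.9, 6.6, 7.6]
grip_width: 0.0157
grip_force: 40.0
```

>>> {"method": "step_arm", "body": {
  "steps": [
    [[-1,0.25,0],0,-0.9],
    [[-2,0.5,0],0.01,-0.9],
    [[-3,0.75,0],0.01,-0.9],
    [[-4,1,0],0.02,-0.9],
    [[-5,1.25,0],0.02,-0.9],
    [[-6,1.5,0],0.02,-0.9],
    [[-7,1.75,0],0.03,-0.9],
    [[-8,2,0],0.03,-0.9]
  ]
}}

```text
time: 41.75
eef_pos: [0.4843, 0.1514, 0.0266]
tcp_rot: [-0.0, 0.704, 0.71, 0.001]
contact_force: [-1.8, 5.9, 7.3]
grip_width: 0.0158
grip_force: 40.0
```

```bash
cat > tr.py <<'E'
from h import *
o=get_obs();print(o['eef_pos'],o['grip_width'],o['grip_force'],o['contact_force'])
print(mv((.5269,.0143,.026),-1.7))
ax=np.radians(mv((0,0,0))[3]); g=o['eef_pos'][:2]
for n in ('top','side'):
    cs=[camera(n) for _ in range(6)]; W=np.nanmean([cloud(c) for c in cs],0); z=W[...,2]; hsv=cv2.cvtColor(cs[-1]['img'],cv2.COLOR_BGR2HSV)
    d=W[...,:2]-(np.array(g)-[0,.217]); 
    m=(abs(d[...,0])<.13)&(d[...,1]>-.15)&(d[...,1]<.125)&(hsv[...,1]<80)&(z>.012)&(z<.035)
    print(n,m.sum(),rect(W[m]))
rolls(tray=(g[0],g[1]-.22),dz=.05)
E
python3 tr.py 2>/dev/null
```

```text
[0.484281   0.15139423 0.02660811] 0.015834974970479573 40.01986026763916 [-1.76386029  5.86326053  7.29508749]
(array([-13.74,   4.16,   0.04]), np.float64(0.037), 'closing now', np.float64(0.4))
```

```bash
python3 tr.py 2>&1 | grep -v Warn | tail -12
```

```text
[0.484281   0.15139423 0.02660811] 0.015834974970479573 40.01986026763916 [-1.76386029  5.86326053  7.29508749]
(array([-13.74,   4.16,   0.04]), np.float64(0.037), 'closing now', np.float64(0.4))
Traceback (most recent call last):
  File "tr.py", line 6, in <module>
    cs=[camera(n) for _ in range(6)]; W=np.nanmean([cloud(c) for c in cs],0); z=W[...,2]; hsv=cv2.cvtColor(cs[-1]['img'],cv2.COLOR_BGR2HSV)
        ~~~~~~^^^
ValueError: 200 camera calls are used up
```

The camera calls are used up, so the rest goes by the measured poses and force. The grip holds the tray rigidly, the lips leave 18 mm of margin per side, and the stop will show up as force. Continuing slowly.

>>> {"method": "step_arm", "body": {
  "steps": [
    [[-0.4,0.1,0],0,-0.9],
    [[-1.1,0.35,0],0.01,-0.9],
    [[-2,0.6,0],0.01,-0.9],
    [[-3,0.9,0],0.015,-0.9],
    [[-4,1.2,0],0.015,-0.9],
    [[-5,1.5,0],0.02,-0.9],
    [[-6,1.8,0],0.02,-0.9],
    [[-7,2.1,0],0.025,-0.9]
  ]
}}

```text
time: 42.55
eef_pos: [0.5058, 0.0814, 0.0266]
tcp_rot: [-0.0, 0.713, 0.701, 0.001]
contact_force: [-1.9, 6.1, 7.4]
grip_width: 0.0153
grip_force: 40.0
```

>>> {"method": "step_arm", "body": {
  "steps": [
    [[-1,0.3,0],0,-0.9],
    [[-2,0.6,0],0.005,-0.9],
    [[-3,0.9,0],0.005,-0.9],
    [[-4,1.2,0],0.01,-0.9],
    [[-5,1.5,0],0.012,-0.9],
    [[-6,1.8,0],0.012,-0.9],
    [[-6.5,1.95,0],0.012,-0.9],
    [[-6.6,2,0],0.012,-0.9]
  ]
}}

```text
time: 43.35
eef_pos: [0.5245, 0.0146, 0.0265]
tcp_rot: [-0.0, 0.718, 0.696, 0.001]
contact_force: [-1.8, 5.6, 7.8]
grip_width: 0.0157
grip_force: 40.0
```

```bash
python3 -c "
from h import *
o=get_obs();print(o['eef_pos'],o['contact_force'],o['wrist_torque'],o['grip_width'])
print(mv((.527,.016,.026),-1.7),mv((.5182,-.2761,.026),-1.7))"
```

```text
[0.52448799 0.01459798 0.02653469] [-1.84333801  5.55789128  7.77361193] [ 1.11214872  0.62141579 -0.20613712] 0.015716095822383536
(array([0.15, 0.25, 0.05]), np.float64(-0.001), 'closing now', np.float64(-1.7)) (array([-2.908e+01,  2.500e-01,  2.000e-02]), np.float64(-0.001), 'closing now', np.float64(-1.7))
```

>>> {"method": "step_arm", "body": {
  "steps": [
    [[-0.4,0.1,0],0,-0.9],
    [[-1.1,0.15,0],0,-0.9],
    [[-2,0.2,0],0,-0.9],
    [[-3,0.25,0],0,-0.9],
    [[-4,0.25,0],0,-0.9],
    [[-5,0.25,0],0,-0.9],
    [[-6,0.25,0],0,-0.9],
    [[-7,0.25,0],0,-0.9]
  ]
}}

```text
time: 44.15
eef_pos: [0.5251, -0.055, 0.0266]
tcp_rot: [-0.0, 0.717, 0.697, 0.001]
contact_force: [0.6, 7.1, 7.5]
grip_width: 0.0155
grip_force: 40.0
```

>>> {"method": "step_arm", "body": {
  "steps": [
    [[-1,0,0],0,-0.9],
    [[-2,0,0],0,-0.9],
    [[-3,0,0],0,-0.9],
    [[-4,0,0],0,-0.9],
    [[-5,0,0],0,-0.9]
  ]
}}

```text
time: 44.65
eef_pos: [0.5236, -0.105, 0.0266]
tcp_rot: [-0.0, 0.717, 0.697, 0.001]
contact_force: [-0.3, 6.3, 8.1]
grip_width: 0.0153
grip_force: 40.0
```

```bash
python3 -c "
from h import *
o=get_obs();print(o['eef_pos'],o['contact_force'],o['wrist_torque'],o['grip_width'])
print(mv((.5182,-.2761,.026),-1.7))"
```

```text
[ 0.52362727 -0.10504721  0.02655701] [-0.27403304  6.31175628  8.05247613] [1.32622244 0.02624048 0.01546037] 0.015305666920126745
(array([-17.11,  -0.05,   0.04]), np.float64(0.001), 'closing now', np.float64(-1.7))
```

>>> {"method": "step_arm", "body": {
  "steps": [
    [[-0.5,0,0],0,-0.9],
    [[-1.3,0,0],0,-0.9],
    [[-2.2,0,0],0,-0.9],
    [[-3.2,0,0],0,-0.9],
    [[-4.2,0,0],0,-0.9],
    [[-5.2,0,0],0,-0.9],
    [[-6.2,0,0],0,-0.9],
    [[-7.2,0,0],0,-0.9]
  ]
}}

```text
time: 45.45
eef_pos: [0.5215, -0.177, 0.0265]
tcp_rot: [-0.0, 0.717, 0.697, 0.001]
contact_force: [-0.1, 6.3, 7.6]
grip_width: 0.0157
grip_force: 40.0
```

>>> {"method": "step_arm", "body": {
  "steps": [
    [[-1,0,0],0,-0.9],
    [[-2,0,0],0,-0.9],
    [[-3,0,0],0,-0.9],
    [[-4,0,0],0,-0.9],
    [[-5,0,0],0,-0.9],
    [[-5.8,0,0],0,-0.9],
    [[-6.4,0,0],0,-0.9],
    [[-6.8,0,0],0,-0.9]
  ]
}}

```text
time: 46.25
eef_pos: [0.5193, -0.2452, 0.0265]
tcp_rot: [-0.0, 0.717, 0.697, 0.001]
contact_force: [0.3, 7.5, 8.8]
grip_width: 0.0152
grip_force: 40.0
```

```bash
python3 -c "
from h import *
o=get_obs();print(o['eef_pos'],o['contact_force'],o['wrist_torque'],o['grip_width'])
print(mv((.5182,-.2761,.026),-1.7))"
```

```text
[ 0.51933934 -0.24517529  0.02652816] [0.33705611 7.52252133 8.83534034] [1.3027651  0.07836984 0.02155039] 0.015188532303795535
(array([-3.09, -0.02,  0.05]), np.float64(0.0), 'closing now', np.float64(-1.7))
```

3.1 cm to the expected stop. Approaching it slowly.

>>> {"method": "step_arm", "body": {
  "steps": [
    [[-0.5,0,0],0,-0.9],
    [[-1,0,0],0,-0.9],
    [[-1.5,0,0],0,-0.9],
    [[-1.9,0,0],0,-0.9],
    [[-2.2,0,0],0,-0.9],
    [[-2.5,0,0],0,-0.9],
    [[-2.7,0,0],0,-0.9]
  ]
}}

```text
time: 46.95
eef_pos: [0.5186, -0.2718, 0.0265]
tcp_rot: [-0.0, 0.717, 0.697, 0.001]
contact_force: [0.1, 7.4, 7.9]
grip_width: 0.0155
grip_force: 40.0
```

>>> {"method": "step_arm", "body": {
  "steps": [
    [[-0.1,0,0],0,-0.9],
    [[-0.2,0,0],0,-0.9],
    [[-0.3,0,0],0,-0.9],
    [[-0.4,0,0],0,-0.9]
  ]
}}

```text
time: 47.35
eef_pos: [0.5185, -0.2756, 0.0265]
tcp_rot: [-0.0, 0.717, 0.697, 0.001]
contact_force: [0.3, 6.3, 7.6]
grip_width: 0.0156
grip_force: 40.0
```

>>> {"method": "step_arm", "body": {
  "steps": [
    [[-0.1,0,0],0,-0.9],
    [[-0.2,0,0],0,-0.9],
    [[-0.3,0,0],0,-0.9]
  ]
}}

```text
time: 47.65
eef_pos: [0.5184, -0.2786, 0.0265]
tcp_rot: [-0.0, 0.717, 0.697, 0.001]
contact_force: [0.4, 6.8, 8.2]
grip_width: 0.016
grip_force: 40.0
```

>>> {"method": "step_arm", "body": {
  "steps": [
    [[-0.15,0,0],0,-0.9],
    [[-0.3,0,0],0,-0.9],
    [[-0.4,0,0],0,-0.9]
  ]
}}

```text
time: 47.95
eef_pos: [0.5184, -0.2815, 0.0265]
tcp_rot: [-0.001, 0.717, 0.697, 0.001]
contact_force: [-1.6, 16.6, 17.4]
grip_width: 0.016
grip_force: 40.0
```

>>> {"method": "step_arm", "body": {
  "steps": [
    [[-0.1,0,0],0,-0.9],
    [[-0.2,0,0],0,-0.9],
    [[-0.3,0,0],0,-0.9]
  ]
}}

```text
time: 48.25
eef_pos: [0.5183, -0.2821, 0.0263]
tcp_rot: [-0.003, 0.717, 0.697, 0.002]
contact_force: [-4.9, 30.7, 24.6]
grip_width: 0.0157
grip_force: 40.0
```

Stop reached: the force rises to 30 N with no further travel. Unloading, letting go and rising.

>>> {"method": "step_arm", "body": {
  "steps": [
    [[0.2,0,0],0,-0.9],
    [[0.25,0,0],0,-0.9],
    [[0.25,0,0],0,0.1],
    [[0.25,0,0],0,0.1],
    [[0.25,0,0],0,0.1],
    [[0.25,0,-3],0,0.1],
    [[0.25,0,-7],0,0.1],
    [[0.25,0,-11],0,0.1]
  ]
}}

```text
time: 49.05
eef_pos: [0.5171, -0.2843, 0.1371]
tcp_rot: [-0.0, 0.718, 0.696, -0.0]
contact_force: [-0.2, 0.7, -0.4]
grip_width: 0.0516
grip_force: 0.0
```

```bash
python3 -c "
from h import *
o=get_obs();print(o['eef_pos'],o['contact_force'],o['grip_width'],o['joints'])
print(mv((.5155,-.35,.176),0))"
```

```text
[ 0.51707751 -0.28429958  0.13709837] [-0.2003523   0.6908409  -0.38040017] 0.05163484922795965 [-0.00525414  0.51365743  0.60136336  1.79564741 -0.35014906  0.94147666
  0.71471603]
(array([-6.57,  0.04, -3.89]), np.float64(-0.031), 'closing now', np.float64(-1.8))
```

>>> {"method": "step_arm", "body": {
  "steps": [
    [[0,0,-2],0,-1],
    [[0,0,-3.9],0,-1],
    [[-2,-0.2,-3.9],0,-1],
    [[-4,-0.3,-3.9],0,-1],
    [[-6,-0.35,-3.9],0,-1],
    [[-7.6,-0.35,-3.9],0,-1],
    [[-7.6,-0.35,-3.9],0,-1],
    [[-7.6,-0.35,-3.9],0,-1]
  ]
}}

```text
time: 49.85
eef_pos: [0.5118, -0.3598, 0.1748]
tcp_rot: [-0.0, 0.718, 0.696, -0.0]
contact_force: [0.6, -0.8, -0.4]
grip_width: -0.0
grip_force: 0.0
```

>>> {"method": "step_arm", "body": {
  "steps": [
    [[-0.7,0,0],0,-1],
    [[-1.4,0,0],0,-1],
    [[-2.1,0,0],0,-1],
    [[-2.8,0,0],0,-1],
    [[-3.5,0,0],0,-1],
    [[-4.2,0,0],0,-1]
  ]
}}

```text
time: 50.45
eef_pos: [0.5107, -0.4023, 0.175]
tcp_rot: [-0.0, 0.718, 0.696, 0.0]
contact_force: [-0.7, 2.9, 1.8]
grip_width: 0.0004
grip_force: 1.1
```

>>> {"method": "step_arm", "body": {
  "steps": [
    [[-0.6,0,0],0,-1],
    [[-1.2,0,0],0,-1],
    [[-1.8,0,0],0,-1]
  ]
}}

```text
time: 50.75
eef_pos: [0.5101, -0.4203, 0.175]
tcp_rot: [-0.0, 0.718, 0.696, 0.0]
contact_force: [-0.4, 3.5, 2.1]
grip_width: 0.0002
grip_force: 1.4
```

>>> {"method": "step_arm", "body": {
  "steps": [
    [[-0.4,0,0],0,-1],
    [[-0.8,0,0],0,-1]
  ]
}}

```text
time: 50.95
eef_pos: [0.5098, -0.4281, 0.1749]
tcp_rot: [-0.0, 0.718, 0.696, 0.0]
contact_force: [-0.7, 2.6, 0.2]
grip_width: 0.0005
grip_force: 1.3
```

>>> {"method": "step_arm", "body": {
  "steps": [
    [[-0.4,0,0],0,-1],
    [[-0.8,0,0],0,-1]
  ]
}}

```text
time: 51.15
eef_pos: [0.5097, -0.4336, 0.1744]
tcp_rot: [-0.002, 0.717, 0.697, 0.001]
contact_force: [-5.6, 28.7, 11.9]
grip_width: 0.0009
grip_force: 14.8
```

>>> {"method": "step_arm", "body": {
  "steps": [
    [[-0.2,0,0],0,-1],
    [[-0.4,0,0],0,-1]
  ]
}}

```text
time: 51.35
eef_pos: [0.5099, -0.4344, 0.1741]
tcp_rot: [-0.005, 0.717, 0.698, 0.003]
contact_force: [-9.7, 43.7, 19.3]
grip_width: 0.0003
grip_force: 21.9
```

The lever is against its stop, at the predicted place. Backing off clear and handing in.

>>> {"method": "step_arm", "body": {
  "steps": [
    [[0.8,0,0],0,-1],
    [[2,0,0],0,-1],
    [[4,0,-2],0,-1],
    [[6,0,-6],0,-1],
    [[8,0,-10],0,-1],
    [[9,0,-13],0,-1],
    [[9,0,-13],0,-1],
    [[9,0,-13],0,-1]
  ]
}}

```text
time: 52.15
eef_pos: [0.5123, -0.3499, 0.3053]
tcp_rot: [0.001, 0.717, 0.697, 0.0]
contact_force: [-0.6, 0.9, -1.1]
grip_width: 0.0004
grip_force: 0.0
```

```bash
python3 -c "
from h import *
o=get_obs();print(o['eef_pos'],o['contact_force'],o['time'])
print(workorder.close_job())"
```

```text
[ 0.5123058  -0.34986418  0.30529552] [-0.55657323  0.91816972 -1.08068385] 52.15
the job is handed in; nothing more can be done
None
```

Job handed in at 52 s: rolls spread and seen clear of each other before the slide, scraper home in its pocket (redone after a knock), tray against the back stop and switch thrown by force reading only, since I used up the camera calls mid-slide, so the rolls' final spacing was not seen.

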